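Build up a camera stand's column with sleeve and collar

ROBOT

A 6-joint arm with a two-finger parallel gripper is mounted at the origin on the work surface. World frame = base frame: x ahead of the robot, y to its left, z up, the work surface at z = 0. Lengths are in m, angles in rad, forces in N, time in s.
With the tool pointing down it reaches from about 0.225 to 0.875 m from the base axis. Payload 3.4 kg.
Tool frame: the origin (TCP) lies where the fingers leave the gripper's body, on its centre line; the fingertips stand 73 mm ahead of it and the grasp point (between the pads) lies 54 mm ahead of it (manip.pinch_z is the distance from the TCP to the grasp point, in m); z points along the fingers, y is the line along which they close (so a half turn about z gives the same grasp; the last joint's range is limited). The gripper opens to 85 mm and grips with 20 to 120 N. Pads are 22 mm wide; open, the fingers measure 114 mm over their backs; the gripper's body (76 mm by 85 mm) begins 54 mm behind the grasp point. The pads swing forward as they close: fully open they stand 13 mm farther back than shut.
Start: joints at [1.161, 0.276, 1.505, -0, 1.361, -0.121], TCP at [0.164, 0.551, 0.304] pointing down, gripper open.
Joint ranges: [-2.89, 2.89], [-0.75, 2.08], [0.22, 2.7], [-1.18, 4.32], [0.11, 2.71], [-2.7, 2.7]. Speed limits (rad/s): [2.57, 2.57, 3.14, 3.14, 3.14, 3.14].

INTERFACE

Orientations are given as a unit quaternion [w, x, y, z].
In Python, from rig import readout, imaging, manip gives the robot as it stands. The module is installed in compiled form; this text tells all that it offers.
- The arm moves only by the tool servo_tool, never from a script. Its argument "moves" is a list of rows, each an object with "dp": the shift along the tool's x, y, z in units of 0.2 m (1.0 is 0.2 m), a list of three; "delta_rot": the turn, a rotation vector about the tool's x, y, z in units of 0.1 rad (1.0 is 0.1 rad), a list of three; "fingers": the opening, from 0 (shut) to 1 (fully open). In form: [{"dp": [dx, dy, dz], "delta_rot": [wx, wy, wz], "fingers": fingers}, ...]. A call has 1 to 5 rows; each row shifts and turns the commanded pose from where the row before left it, along the tool's axes as they then stand; what a row does not reach is not made up. A row lasts 1/10 s, in which the tool goes at most 50 mm and 8.59 degrees, less where a joint would pass 70% of its speed; a pose out of reach is approached as far as the arm can. A call with a number of a shift or a turn outside -1 to 1 is refused whole. A call with a gripper value outside its range is refused whole. The fingers move at their own pace and stop on an object; "force" is the grip in N (left out, the last holds). Time passes only in rows, so rows that do not move let the fingers close. It gives the time, the measured TCP pose, the force, the opening and the grip force at its end, in the units of the state.
- readout.get_state(): the state, without advancing time (a new reading comes with each control period).
- imaging.get_image(name): name is "scene" or "side" or "wrist"; returns (picture, depth): 400x640x3 uint8, red, green, blue; 400x640 float32, m along the optical axis (not along the pixel's ray), 0 where there is no reading.
- imaging.calibration(name): a dict with "intrinsics" (3x3 intrinsics, pixels), "dist" ([k1, k2, p1, p2, k3] as OpenCV has them; the pictures are not rectified), "R" (3x3) and "t" (3): a world point X has camera coordinates R X + t; the wrist camera has in their place "hand_eye" (4x4, takes a point from camera to tool coordinates, whose origin is the TCP and whose axes are the flange's). Camera axes: x right, y down, z forward; pixel columns grow to the right and rows downward; lengths in m; the calibration is good to about 2 mm. A picture is of the moment at which its call begins: read the wrist's pose just before it. calibration takes no time and is no camera call.
- manip.sign_off(): hands the job in; it is judged then, once.
The state is a dict: "clock": time; "qpos": joint angles; "qd": joint speeds; "effort": joint torques, N m; "position": TCP position; "ee_rot": TCP orientation; "contact_force": force on the tool from outside, world axes, zero at the start; "moment": the same for the moment, N m; "width": finger opening in m; "gripper_force": force on a finger pad.
Only numpy, scipy, OpenCV 4.12 (cv2) and the standard library are available. Lean on these libraries where they do the work, as an engineer would, in place of code of your own. Each camera call takes 0.05 s, during which the arm holds its last target. There are 200 camera calls.

TASK

Take the long plain sleeve off the sloping rack and slide it over the camera stand's upright column until it sits flat on the base plate, then slide the short flanged collar on after it, flange down, until it sits flat on the sleeve. Lower each one all the way instead of letting it drop, and let go of both. Leave the short plain sleeve on its pin and do not disturb the other things on the bench.

Things in the scene. Friction and masses are not known exactly. Their poses are not given: they have to be found in the camera images.
- sleeve: Long plain aluminium tube, 100 mm long, 44 mm outside, 31 mm bore right through. At the start it sits loosely on one of the rack's three pins (any of them), leaning 35 degrees from vertical. Origin: centre of its underside (the end that rests on the rack's face); its z axis runs up the bore to the free end.
- sleeve_mid (a point): Centre of the long sleeve, on its axis, 50 mm from either end.
- collar: Short aluminium tube, 60 mm long, 44 mm outside, 31 mm bore right through, with a flange 66 mm across and 10 mm thick round its lower end; on another pin, flange against the rack's face. Origin: centre of its underside (the flange's flat face); its z axis runs up the bore, away from the flange.
- collar_mid (a point): On the collar's axis, 30 mm above the flange's flat face (mid length).
- spare: Short plain aluminium tube without flange, 60 mm long, 44 mm outside, 31 mm bore; on the remaining pin; it stays there. Origin: centre of its underside (the end that rests on the rack's face); its z axis runs up the bore to the free end.
- rack: Fixed grey sloping rack, 110 x 270 mm, 90 mm high. Its flat face (120 x 270 mm) looks up and to its own -x: the normal leans 35 degrees from vertical to -x. Three pins, 26 mm diameter, 45 mm long, stand square to the face, feet at x = 0, y = -90, 0, 90 mm, z = 56 mm. Origin: on the bench under the middle pin's foot.
- stand: Fixed camera stand: white base plate 180 x 160 x 18 mm (from x = -110 to 70 mm of its origin, y = -80 to 80 mm) with one upright steel column, 28 mm diameter, whose top stands 120 mm above the plate; the last 10 mm taper to 19 mm diameter. Origin: on the bench under the column's axis.
- column_foot (a point): On the column's axis, on the upper face of the base plate (18 mm above the bench), where the sleeve must sit; z up.
- column_tip (a point): Centre of the column's top, 120 mm above the base plate (138 mm above the bench).
- amber_bottle: Bystander: brown glass bottle, 60 mm diameter, 150 mm tall. Origin: centre of its underside; z up.
- wash_bottle: Bystander: white plastic bottle, 64 mm diameter, 170 mm tall. Origin: centre of its underside; z up.
- jar: Bystander: low clear jar, 56 mm diameter, 80 mm tall. Origin: centre of its underside; z up.
- dish: Bystander: shallow glass dish, 90 mm across, 18 mm tall. Origin: centre of its underside; z up.
- lens_case: Bystander: grey round lens case, 37 mm diameter, 50 mm tall, on a front corner of the stand's base plate. Origin: centre of its underside; z up.
- pen_mug: Bystander: white mug, 76 mm across, 90 mm tall, handle on one side. Origin: centre of its underside; z up.
- tape_roll: Bystander: roll of white tape lying flat in front of the rack, 84 mm across, 60 mm hole, 24 mm tall. Origin: centre of its underside; z up.
Not all that is in view belongs to the job. Leave any red or turquoise look-alike of the sleeve alone.

How it is judged:
On the way, in this order (a step that is already met when the one before it is completed fails the run):
1. the long sleeve sits fully down on the base plate, round the column (horizontal distance between sleeve_mid and column_foot below 0.004 m and z of sleeve_mid in the frame of column_foot between 0.046 and 0.0535 m and angle between the z axis of sleeve and the z axis of column_foot, either way round below 0.04 rad), for 0.2 s.
2. the collar, flange down, sits fully down on the sleeve, round the column (horizontal distance between collar_mid and column_foot below 0.004 m and z of collar_mid in the frame of column_foot between 0.126 and 0.1335 m and angle between collar's own z axis and vertical below 0.04 rad), for 0.2 s.
At the end, for the whole second after the job is handed in: The long sleeve stands round the column, flat on the base plate (height within about 4 mm, centred within 4 mm, upright within 0.04 rad); the collar stands round the column, flange down, flat on the sleeve (same tolerances); both at rest; the short plain sleeve is within 20 mm of where it started (all of step 1 and all of step 2 and linear speed of each of sleeve, collar below 0.02 m/s and distance of spare from where it was at the start of the episode below 0.02 m); the robot touches nothing.
It fails at once if the long sleeve drops down the column (faster than 0.4 m/s, a fall of about 8 mm) (horizontal distance between sleeve_mid and column_foot below 0.008 m and z of sleeve_mid in the frame of column_foot below 0.17 m and linear speed of sleeve above 0.4 m/s).
It fails at once if the collar drops down the column (faster than 0.4 m/s, a fall of about 8 mm) (horizontal distance between collar_mid and column_foot below 0.008 m and z of collar_mid in the frame of column_foot below 0.15 m and linear speed of collar above 0.4 m/s).
It fails at once if the short plain sleeve is shifted by more than 20 mm (distance of spare from where it was at the start of the episode above 0.02 m).
It fails at once if a bystander is shifted by more than 30 mm or tipped over (distance of any of amber_bottle, wash_bottle, jar, dish, lens_case, pen_mug, tape_roll from where it was at the start of the episode above 0.03 m or angle between any of amber_bottle, wash_bottle, jar, dish, lens_case, pen_mug, tape_roll's own z axis and vertical above 0.3 rad).
It also fails if it takes over 66 s, if anything falls off the work surface, if the arm or the gripper's body presses on something with over 40 N, if the wrist force passes 120 N, or if a joint passes its speed limit or range.

## Working session

There is one attempt and no reset: what is moved stays moved. The work goes in short steps, Python scripts to look and compute and a tool call to move; the robot and the scene stay as the last step left them, time stands still between calls to the robot, and variables do not carry over. Pictures are saved under pics/ and viewed, at most 10 in all, crops included, and the job is handed in when it is done.

Besides the shell and the picture viewer there is one more tool, called after "Emit:" by a JSON object that holds its "name" and its "arguments". servo_tool: Moves the arm, as the interface text tells. Its arguments: {"type":"object","properties":{"moves":{"type":"array"},"force":{"type":"number"}},"required":["moves"]}

```bash
mkdir -p pics; cat > h.py <<'E'
import numpy as np, cv2
from rig import readout, imaging, manip
from scipy.spatial.transform import Rotation as Ro
def Rq(q): return Ro.from_quat([q[1],q[2],q[3],q[0]]).as_matrix()
def cam(name):
    c=imaging.calibration(name); K=np.array(c["intrinsics"]); d=np.array(c["dist"])
    if name=="wrist":
        s=readout.get_state(); T=np.eye(4); T[:3,:3]=Rq(s["ee_rot"]); T[:3,3]=s["position"]
        M=np.linalg.inv(T@np.array(c["hand_eye"])); R,t=M[:3,:3],M[:3,3]
    else: R,t=np.array(c["R"]),np.array(c["t"])
    return K,d,R,t
def grab(name):
    C=cam(name); im,dep=imaging.get_image(name); return im,dep,C
def cloud(dep,C):
    K,d,R,t=C; v,u=np.mgrid[0:400,0:640]
    p=cv2.undistortPoints(np.stack([u,v],-1).reshape(-1,1,2).astype(float),K,d).reshape(400,640,2)
    X=np.dstack([p[...,0]*dep,p[...,1]*dep,dep]); W=(X-t)@R; W[dep==0]=np.nan; return W
def ray(px,C):
    K,d,R,t=C; p=cv2.undistortPoints(np.array(px,float).reshape(-1,1,2),K,d).reshape(-1,2)
    D=np.c_[p,np.ones(len(p))]@R; return -R.T@t, D
def onz(px,z,C):
    o,D=ray(px,C); return o+D*((z-o[2])/D[:,2])[:,None]
def proj(X,C):
    K,d,R,t=C; return cv2.projectPoints(np.array(X,float).reshape(-1,1,3),cv2.Rodrigues(R)[0],t,K,d)[0].reshape(-1,2)
def save(n,im): cv2.imwrite("pics/"+n+".png",im[...,::-1])
E
python3 - <<'E'
from h import *
for n in ["scene","side","wrist"]:
    im,dep,C=grab(n); save(n,im); np.savez(""+n+".npz",im=im,dep=dep,K=C[0],d=C[1],R=C[2],t=C[3]); print(n,-C[2].T@C[3],C[2][2])
print(readout.get_state(), manip.pinch_z); print(imaging.calibration("wrist")["hand_eye"])
E
```

```text
scene [ 1.22232291 -0.4450825   1.43724691] [-0.42365402  0.2751978  -0.86300837]
side [ 0.26565062 -0.72363469  0.95800157] [ 0.27927366  0.60269593 -0.74750508]
wrist [0.08694146 0.5742729  0.3715214 ] [ 0.29556691 -0.08949445 -0.95112089]
{'clock': 0.15, 'qpos': array([ 1.16097376e+00,  2.76469760e-01,  1.50582500e+00, -2.00027781e-05,
        1.36069203e+00, -1.21013714e-01]), 'qd': array([ 0.00051173,  0.00019544, -0.00309026,  0.00076682, -0.00193753,
        0.00083109]), 'effort': array([ 2.11291040e-04, -4.17142689e+01, -2.46031862e+01, -2.64312594e-04,
        7.65125267e-03, -5.91975493e-06]), 'position': array([0.16367152, 0.55092057, 0.30323383]), 'ee_rot': array([-1.73411934e-04,  1.43900973e-01,  9.89591847e-01, -6.75222686e-04]), 'contact_force': array([-0.08630997,  1.26095138,  0.0817687 ]), 'moment': array([0.02889728, 0.0120777 , 0.00335444]), 'gripper_force': 0.0, 'width': 0.08550906162053289} 0.0539
[[ 1.18998655e-03 -9.51050333e-01 -3.09033732e-01  8.01755211e-02]
 [ 9.99999224e-01  1.24537119e-03  1.80399283e-05  5.13417420e-04]
 [ 3.67704827e-04 -3.09033514e-01  9.51051078e-01 -6.83928599e-02]
 [ 0.00000000e+00  0.00000000e+00  0.00000000e+00  1.00000000e+00]]
```

View pics/scene.png

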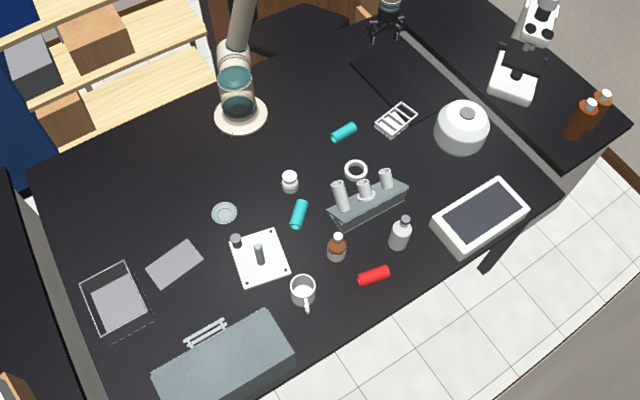

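View pics/side.png

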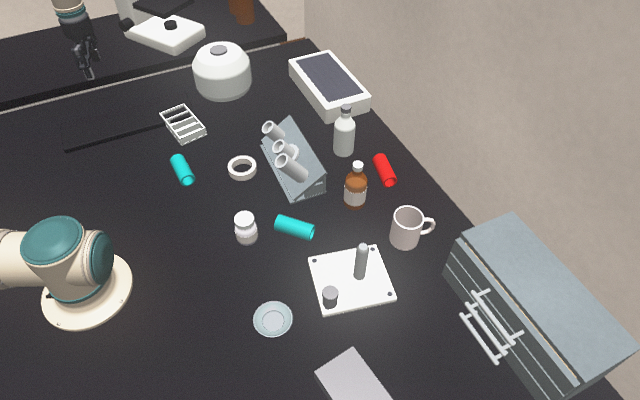

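The scene view shows the rack at about (368,200), the long sleeve at (340,195), the flanged collar in the middle at (365,190) and the spare at (386,178). The stand's column is at (259,253), with the lens case at (236,240). In the side view the long sleeve is at (291,168), the collar at (284,150), the spare at (272,131), and the column top at (362,247).

```bash
cat > m1.py <<'E'
from h import *
def ld(n):
    z=np.load(n+".npz"); return z["im"],z["dep"],(z["K"],z["d"],z["R"],z["t"])
V={n:ld(n) for n in["scene","side"]}
W={n:cloud(V[n][1],V[n][2]) for n in V}
for n,pts in dict(scene=[(340,185),(367,190),(386,178),(259,246),(345,220),(405,190),(336,240),(400,230),(303,290),(355,162),(290,180),(235,240),(224,213)],
  side=[(291,168),(284,150),(270,128),(362,247),(356,185),(344,130),(405,225),(242,167),(245,225),(330,295),(273,318)]).items():
    for u,v in pts: print(n,(u,v),np.round(np.nanmedian(W[n][v-1:v+2,u-1:u+2].reshape(-1,3),0),3))
# rack face plane: points on slope
for n in V:
    P=W[n].reshape(-1,3); P=P[~np.isnan(P).any(1)]
    c=np.nanmedian(W["side"][166:171,288:293].reshape(-1,3),0)
    m=(np.linalg.norm(P[:,:2]-c[:2],axis=1)<.22)&(P[:,2]>.015)&(P[:,2]<.095); Q=P[m]
    best=0
    rng=np.random.default_rng(0)
    for i in range(1500):
        a,b,d=Q[rng.choice(len(Q),3,0)]; nn=np.cross(b-a,d-a); l=np.linalg.norm(nn)
        if l<1e-6: continue
        nn/=l; nn*=np.sign(nn[2])
        if abs(nn[2]-.819)>.06: continue
        k=abs((Q-a)@nn)<.003
        if k.sum()>best: best=k.sum(); I=k
    q=Q[I]; mu=q.mean(0); nn=np.linalg.svd(q-mu)[2][2]; nn*=np.sign(nn[2])
    h=nn[:2]/np.linalg.norm(nn[:2]); lat=np.array([h[1],-h[0]])
    print(n,"face",best,mu.round(4),"n",nn.round(4),"tilt",np.degrees(np.arccos(nn[2])),"ext lat",np.percentile(q[:,:2]@lat,[1,50,99]),"up",np.percentile(q[:,:2]@h,[1,99]),"z",np.percentile(q[:,2],[1,99]))
E
python3 m1.py
```

```text
scene (340, 185) [0.562 0.089 0.143]
scene (367, 190) [0.603 0.174 0.095]
scene (386, 178) [0.598 0.256 0.097]
scene (259, 246) [ 0.611 -0.24   0.136]
scene (345, 220) [0.653 0.051 0.085]
scene (405, 190) [0.663 0.292 0.079]
scene (336, 240) [ 0.721 -0.033  0.141]
scene (400, 230) [0.792 0.161 0.123]
scene (303, 290) [ 0.759 -0.178  0.003]
scene (355, 162) [0.445 0.241 0.02 ]
scene (290, 180) [ 0.422 -0.02   0.082]
scene (235, 240) [ 0.519 -0.284  0.068]
scene (224, 213) [ 0.373 -0.261  0.002]
side (291, 168) [0.566 0.065 0.117]
side (284, 150) [0.582 0.155 0.101]
side (270, 128) [0.581 0.267 0.095]
side (362, 247) [ 0.605 -0.246  0.138]
side (356, 185) [ 0.701 -0.044  0.098]
side (344, 130) [0.769 0.153 0.108]
side (405, 225) [ 0.792 -0.16   0.016]
side (242, 167) [0.477 0.242 0.001]
side (245, 225) [ 0.4   -0.034  0.079]
side (330, 295) [ 0.507 -0.288  0.07 ]
side (273, 318) [ 0.381 -0.255  0.006]
scene face 769 [0.6185 0.1398 0.0645] n [-0.5704  0.0146  0.8212] tilt 34.793865873750796 ext lat [-0.05650306  0.15187436  0.28123825] up [-0.6537752  -0.55529081] z [0.02206035 0.09178009]
side face 1318 [0.6124 0.1338 0.0604] n [-0.5749  0.015   0.8181] tilt 35.10967283335145 ext lat [0.05326388 0.13338939 0.29185147] up [-0.6518296  -0.55451334] z [0.02129823 0.09064901]
```

```bash
cat >> h.py <<'E'
from scipy.spatial.transform import Slerp
def orient(zdir,ydir):
    z=np.array(zdir,float); z/=np.linalg.norm(z); y=np.array(ydir,float); y-=z*(y@z); y/=np.linalg.norm(y)
    return np.c_[np.cross(y,z),y,z]
def plan(p,R,n,f,dec=2,start=None):
    """straight line from the present pose; prints rows in move units"""
    import json
    s=readout.get_state(); p0,R0=start or (np.array(s["position"]),Rq(s["ee_rot"])); p=np.array(p)
    sl=Slerp([0,1],Ro.from_matrix([R0,R])); pc,Rc=p0.copy(),R0.copy(); rows=[]
    for i in range(1,n+1):
        a=i/n; Pt=p0+a*(p-p0); Rt=sl(a).as_matrix()
        dp=np.round(Rc.T@(Pt-pc)/.2,dec); w=np.round(Ro.from_matrix(Rc.T@Rt).as_rotvec()/.1,dec)
        pc=pc+Rc@(dp*.2); Rc=Rc@Ro.from_rotvec(w*.1).as_matrix()
        rows.append({"dp":(dp+0).tolist(),"delta_rot":(w+0).tolist(),"fingers":f})
    for i in range(0,n,5): print(json.dumps(rows[i:i+5]))
    return pc,Rc
def st():
    s=readout.get_state(); print(round(s["clock"],2),np.round(s["position"],4),np.round(Rq(s["ee_rot"])[:,2],4),"F",np.round(s["contact_force"],1),"w",round(s["width"],4),round(s["gripper_force"],1),"q",np.round(s["qpos"],2)); return s
E
python3 - <<'E'
from h import *
n=np.array([-.573,.015,.819]); R=orient(-n,[.026,1,0])
plan([.448,.114,.277],R,13,1)
E
```

```text
[{"dp": [-0.15, -0.13, 0.01], "delta_rot": [-0.06, -0.47, -0.2], "fingers": 1}, {"dp": [-0.15, -0.13, 0.02], "delta_rot": [-0.07, -0.46, -0.19], "fingers": 1}, {"dp": [-0.15, -0.14, 0.02], "delta_rot": [-0.06, -0.47, -0.2], "fingers": 1}, {"dp": [-0.14, -0.14, 0.03], "delta_rot": [-0.06, -0.47, -0.19], "fingers": 1}, {"dp": [-0.14, -0.14, 0.03], "delta_rot": [-0.06, -0.47, -0.2], "fingers": 1}]
[{"dp": [-0.13, -0.14, 0.04], "delta_rot": [-0.07, -0.46, -0.19], "fingers": 1}, {"dp": [-0.13, -0.15, 0.05], "delta_rot": [-0.06, -0.47, -0.2], "fingers": 1}, {"dp": [-0.12, -0.15, 0.05], "delta_rot": [-0.06, -0.47, -0.19], "fingers": 1}, {"dp": [-0.12, -0.16, 0.05], "delta_rot": [-0.06, -0.47, -0.2], "fingers": 1}, {"dp": [-0.11, -0.15, 0.06], "delta_rot": [-0.07, -0.46, -0.19], "fingers": 1}]
[{"dp": [-0.11, -0.16, 0.06], "delta_rot": [-0.06, -0.47, -0.2], "fingers": 1}, {"dp": [-0.1, -0.16, 0.07], "delta_rot": [-0.06, -0.47, -0.2], "fingers": 1}, {"dp": [-0.09, -0.16, 0.07], "delta_rot": [-0.06, -0.46, -0.19], "fingers": 1}]
```

Emit:
{"name": "servo_tool", "arguments": {"moves": [{"dp":[-0.15,-0.13,0.01],"delta_rot":[-0.06,-0.47,-0.2],"fingers":1},{"dp":[-0.15,-0.13,0.02],"delta_rot":[-0.07,-0.46,-0.19],"fingers":1},{"dp":[-0.15,-0.14,0.02],"delta_rot":[-0.06,-0.47,-0.2],"fingers":1},{"dp":[-0.14,-0.14,0.03],"delta_rot":[-0.06,-0.47,-0.19],"fingers":1},{"dp":[-0.14,-0.14,0.03],"delta_rot":[-0.06,-0.47,-0.2],"fingers":1}]}}

```text
clock: 0.65
position: [0.2738, 0.3815, 0.2937]
ee_rot: [0.118, 0.094, 0.989, -0.002]
contact_force: [0.5, 0.2, 0.9]
width: 0.0854
gripper_force: 0.0
```

Emit:
{"name": "servo_tool", "arguments": {"moves": [{"dp":[-0.13,-0.14,0.04],"delta_rot":[-0.07,-0.46,-0.19],"fingers":1},{"dp":[-0.13,-0.15,0.05],"delta_rot":[-0.06,-0.47,-0.2],"fingers":1},{"dp":[-0.12,-0.15,0.05],"delta_rot":[-0.06,-0.47,-0.19],"fingers":1},{"dp":[-0.12,-0.16,0.05],"delta_rot":[-0.06,-0.47,-0.2],"fingers":1},{"dp":[-0.11,-0.15,0.06],"delta_rot":[-0.07,-0.46,-0.19],"fingers":1}]}}

```text
clock: 1.15
position: [0.3821, 0.214, 0.2829]
ee_rot: [0.234, 0.043, 0.971, -0.002]
contact_force: [0.6, 0.1, 0.1]
width: 0.0854
gripper_force: 0.0
```

Emit:
{"name": "servo_tool", "arguments": {"moves": [{"dp":[-0.11,-0.16,0.06],"delta_rot":[-0.06,-0.47,-0.2],"fingers":1},{"dp":[-0.1,-0.16,0.07],"delta_rot":[-0.06,-0.47,-0.2],"fingers":1},{"dp":[-0.09,-0.16,0.07],"delta_rot":[-0.06,-0.46,-0.19],"fingers":1},{"dp":[0,0,0],"delta_rot":[0,0,0],"fingers":1},{"dp":[0,0,0],"delta_rot":[0,0,0],"fingers":1}]}}

```text
clock: 1.65
position: [0.4473, 0.1136, 0.2762]
ee_rot: [0.3, 0.015, 0.954, -0.004]
contact_force: [-0.5, 0.9, -0.4]
width: 0.0855
gripper_force: 0.0
```

```bash
python3 - <<'E'
from h import *
st(); im,dep,C=grab("wrist"); save("w1",im); np.savez("w1.npz",im=im,dep=dep,K=C[0],d=C[1],R=C[2],t=C[3])
print(C[0])
E
```

```text
1.65 [0.4473 0.1136 0.2762] [ 0.5721 -0.0163 -0.82  ] F [-0.5  0.9 -0.4] w 0.0855 0.0 q [ 0.17 -0.08  2.13 -0.24  0.5  -1.2 ]
[[312.00562149   0.         322.08123981]
 [  0.         312.00562149 200.52580992]
 [  0.           0.           1.        ]]
```

View pics/w1.png

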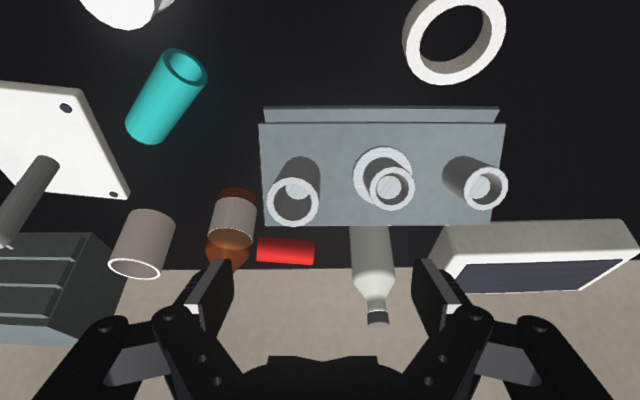

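The wrist view shows the long sleeve's mouth ring at about (293,202), the collar's mouth at (391,188) with its flange at (383,177), and the spare's mouth at (487,187). The rack face spans rows 123 to 225 and columns 259 to 505.

```bash
cat > m2.py <<'E'
from h import *
import sys
z=np.load(sys.argv[1]); im=z["im"]; C=(z["K"],z["d"],z["R"],z["t"]); W=cloud(z["dep"],C)
n=np.array([-.573,.015,.819]); lat=np.array([.026,1,0]); lat-=n*(lat@n); lat/=np.linalg.norm(lat); dn=np.cross(lat,n); B=np.c_[dn,lat,n]; O=np.array([.603,.15,.056])
L=(W-O)@B   # local: dn along slope, lat, normal
fm=(abs(L[...,2])<.012)&(abs(L[...,0])<.058)&(abs(L[...,1])<.16)
q=W[fm]
for _ in range(4):
    mu=q.mean(0); nn=np.linalg.svd(q-mu)[2][2]; nn*=np.sign(nn[2]); q=q[abs((q-mu)@nn)<.003]
l=(q-O)@B
print("face n",nn.round(4),"off",((mu-O)@B).round(4),"dn ext",np.percentile(l[:,0],[.5,99.5]).round(4),"lat ext",np.percentile(l[:,1],[.5,99.5]).round(4), "dn dir",dn.round(3))
for nm,h in [("tops100",.1),("tops60",.06)]:
    m=(abs(L[...,2]-h)<.008)&(abs(L[...,0])<.07)&(abs(L[...,1])<.15)
    nc,lab,sts,cen=cv2.connectedComponentsWithStats(m.astype(np.uint8))
    for i in range(1,nc):
        if sts[i,4]<60: continue
        P=L[lab==i]; cs=cv2.findContours((lab==i).astype(np.uint8),cv2.RETR_EXTERNAL,cv2.CHAIN_APPROX_NONE)[0]
        c=max(cs,key=len); e=cv2.fitEllipse(c); o=onz([e[0]],0,C)[0]; cc=-C[2].T@C[3]; d=o-cc
        hh=np.median(P[:,2]); s=((hh-(cc-O)@n)/(d@n)); X=cc+d*s
        print(nm,"px",np.round(e[0],1),np.round(e[1],1),"area",sts[i,4],"h",round(hh,4),"local",((X-O)@B).round(4),"world",X.round(4))
E
python3 m2.py w1.npz
```

```text
face n [-0.5734  0.0129  0.8191] off [-0.0094  0.0261 -0.0028] dn ext [-0.0579  0.0573] lat ext [-0.1075  0.1581] dn dir [ 0.819 -0.021  0.573]
tops100 px [292.7 200.8] [50.4 52.3] area 1146 h 0.0967 local [-0.003  -0.0636  0.0967] world [0.5434 0.0879 0.1336]
tops60 px [292.2 201.8] [55.2 71. ] area 143 h 0.0611 local [ 0.0095 -0.0678  0.0611] world [0.574  0.083  0.1115]
tops60 px [391.4 187.5] [43.8 45.6] area 879 h 0.0567 local [-0.0029  0.0252  0.0567] world [0.5688 0.1761 0.1008]
tops60 px [484.4 187.5] [41.8 46.9] area 919 h 0.0569 local [-0.0029  0.1143  0.0569] world [0.571  0.2651 0.101 ]
tops60 px [296.6 188.3] [33.7 37.7] area 191 h 0.0606 local [-0.0034 -0.0633  0.0606] world [0.5638 0.0877 0.1037]
```

```bash
python3 - <<'E'
from h import *
n=np.array([-.5734,.0135,.8191]); R=orient(-n,[.0235,1,0]); T=np.array([.5434,.0879,.1336])
plan(T+.11*n,R,2,1,3)
E
```

```text
[{"dp": [0.006, -0.061, 0.156], "delta_rot": [-0.007, -0.006, -0.021], "fingers": 1}, {"dp": [0.006, -0.061, 0.157], "delta_rot": [-0.008, -0.006, -0.021], "fingers": 1}]
```

Emit:
{"name": "servo_tool", "arguments": {"moves": [{"dp":[0.006,-0.061,0.156],"delta_rot":[-0.007,-0.006,-0.021],"fingers":1},{"dp":[0.006,-0.061,0.157],"delta_rot":[-0.007,-0.006,-0.021],"fingers":1},{"dp":[0,0,0],"delta_rot":[0,0,0],"fingers":1},{"dp":[0,0,0],"delta_rot":[0,0,0],"fingers":1}]}}

```text
clock: 2.1
position: [0.4804, 0.091, 0.2236]
ee_rot: [0.3, 0.01, 0.954, -0.003]
contact_force: [-0.6, -0.1, -0.4]
width: 0.0856
gripper_force: 0.0
```

```bash
python3 - <<'E'
from h import *
st(); im,dep,C=grab("wrist"); save("w2",im); np.savez("w2.npz",im=im,dep=dep,K=C[0],d=C[1],R=C[2],t=C[3])
E
python3 m2.py w2.npz
```

```text
2.1 [0.4804 0.091  0.2236] [ 0.573  -0.0118 -0.8194] F [-0.6 -0.1 -0.4] w 0.0856 0.0 q [ 0.08  0.03  2.19 -0.18  0.32 -1.31]bash:   655 Killed                     python3 m2.py w2.npz
```

View pics/w2.png

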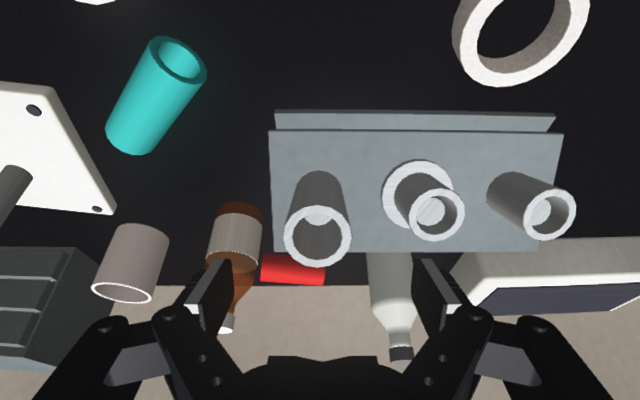

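In this closer view the sleeve's mouth ring is at about (318,235), centred between the fingers. The collar's mouth is at (437,216). My fit ran out of memory because of a full SVD, so I'll fix that and rerun it.

```bash
sed -i 's/svd(q-mu)/svd(q-mu,full_matrices=False)/' m2.py; python3 m2.py w2.npz
python3 - <<'E'
from h import *
# two-view triangulation of the ring centres from ellipses in w1 and w2 (bright ring)
def C_(f):
    z=np.load(f); return z["im"],(z["K"],z["d"],z["R"],z["t"])
i1,C1=C_("w1.npz"); i2,C2=C_("w2.npz")
def ring(im,box):
    u0,v0,u1,v1=box; g=cv2.cvtColor(im,cv2.COLOR_RGB2GRAY)[v0:v1,u0:u1]; m=(g>195).astype(np.uint8)
    c=max(cv2.findContours(m,cv2.RETR_EXTERNAL,cv2.CHAIN_APPROX_NONE)[0],key=cv2.contourArea); e=cv2.fitEllipse(cv2.convexHull(c)); return np.array(e[0])+[u0,v0],e[1]
for nm,b1,b2 in [("sleeve",(262,170,325,230),(275,195,360,272)),("collar",(368,165,416,210),(408,187,470,245))]:
    a,ea=ring(i1,b1); b,eb=ring(i2,b2); o1,D1=ray([a],C1); o2,D2=ray([b],C2); D1=D1[0];D2=D2[0]
    s=np.linalg.lstsq(np.c_[D1,-D2],o2-o1,rcond=None)[0]; print(nm,a,ea,b,eb,"X",(o1+s[0]*D1).round(4),"gap",np.linalg.norm(o1+s[0]*D1-o2-s[1]*D2).round(4))
E
```

```text
face n [-0.5733  0.0132  0.8192] off [-0.0124  0.0226 -0.0028] dn ext [-0.0577  0.0574] lat ext [-0.1077  0.1578] dn dir [ 0.819 -0.021  0.573]
tops100 px [317.3 234.5] [64.3 67.9] area 1942 h 0.0967 local [-0.0034 -0.064   0.0967] world [0.5431 0.0876 0.1333]
tops60 px [317.2 232.8] [69.  90.9] area 305 h 0.0602 local [ 0.0117 -0.0644  0.0602] world [0.5764 0.0862 0.112 ]
tops60 px [435.4 213.3] [53.1 58.1] area 1431 h 0.0567 local [-0.003   0.0247  0.0567] world [0.5686 0.1756 0.1008]
tops60 px [547.4 213.1] [49.4 58.5] area 1456 h 0.0567 local [-0.0033  0.1136  0.0567] world [0.5707 0.2645 0.1006]
tops60 px [317.6 225.7] [26.2 36.2] area 358 h 0.0605 local [ 0.0057 -0.0641  0.0605] world [0.5713 0.0867 0.1089]
sleeve [292.07885551 201.935606  ] (48.05976104736328, 50.99707794189453) [316.85640335 235.99229431] (60.92848587036133, 66.62818145751953) X [0.5457 0.0871 0.133 ] gap 0.0002
collar [392.30749512 187.60051537] (40.858131408691406, 52.81296920776367) [436.44355583 214.473423  ] (49.79819869995117, 57.00341033935547) X [0.5694 0.1771 0.1004] gap 0.0009
```

```bash
python3 - <<'E'
from h import *
n=np.array([-.5734,.0135,.8191]); R=orient(-n,[.0235,1,0]); T=np.array([.5435,.0876,.1333])
plan(T+.032*n,R,3,1,3)
E
```

```text
[{"dp": [0.001, -0.004, 0.131], "delta_rot": [0.007, 0.005, 0.01], "fingers": 1}, {"dp": [0.002, -0.003, 0.132], "delta_rot": [0.006, 0.005, 0.01], "fingers": 1}, {"dp": [0.001, -0.004, 0.131], "delta_rot": [0.007, 0.004, 0.01], "fingers": 1}]
```

Emit:
{"name": "servo_tool", "arguments": {"moves": [{"dp":[0.001,-0.004,0.131],"delta_rot":[0.007,0.005,0.01],"fingers":1},{"dp":[0.002,-0.003,0.132],"delta_rot":[0.006,0.005,0.01],"fingers":1},{"dp":[0.001,-0.004,0.131],"delta_rot":[0.007,0.004,0.01],"fingers":1},{"dp":[0,0,0],"delta_rot":[0,0,0],"fingers":1}], "force": 40}}

```text
clock: 2.55
position: [0.5257, 0.0875, 0.1581]
ee_rot: [0.3, 0.011, 0.954, -0.004]
contact_force: [-0.3, -1.1, -0.0]
width: 0.0857
gripper_force: 0.0
```

Emit:
{"name": "servo_tool", "arguments": {"moves": [{"dp":[0,0,0],"delta_rot":[0,0,0],"fingers":0.35},{"dp":[0,0,0],"delta_rot":[0,0,0],"fingers":0.35},{"dp":[0,0,0],"delta_rot":[0,0,0],"fingers":0.35},{"dp":[0,0,0],"delta_rot":[0,0,0],"fingers":0.35},{"dp":[0,0,0],"delta_rot":[0,0,0],"fingers":0.35}], "force": 40}}

```text
clock: 3.05
position: [0.5251, 0.0868, 0.1609]
ee_rot: [0.302, 0.012, 0.953, -0.004]
contact_force: [-3.3, 1.0, 4.8]
width: 0.0437
gripper_force: 39.6
```

```bash
python3 - <<'E'
from h import *
st()
E
```

```text
3.05 [0.5251 0.0868 0.1609] [ 0.5759 -0.0144 -0.8174] F [-3.3  1.   4.8] w 0.0437 39.6 q [ 0.06  0.2   2.21 -0.4   0.13 -1.11]
```

```bash
python3 - <<'E'
from h import *
s=st(); n=np.array([-.5734,.0135,.8191]); p=np.array(s["position"]);R=Rq(s["ee_rot"])
a=plan(p+.07*n,R,5,.35,3)
print()
plan([.50,-.12,.335],orient([0,0,-1],[0,1,0]),10,.35,2,start=a)
E
```

```text
3.05 [0.5251 0.0868 0.1609] [ 0.5759 -0.0144 -0.8174] F [-3.3  1.   4.8] w 0.0437 39.6 q [ 0.06  0.2   2.21 -0.4   0.13 -1.11]
[{"dp": [0.0, 0.0, -0.07], "delta_rot": [0.0, 0.0, 0.0], "fingers": 0.35}, {"dp": [0.0, 0.0, -0.07], "delta_rot": [0.0, 0.0, 0.0], "fingers": 0.35}, {"dp": [-0.001, 0.0, -0.07], "delta_rot": [0.0, 0.0, 0.0], "fingers": 0.35}, {"dp": [0.0, 0.0, -0.07], "delta_rot": [0.0, 0.0, 0.0], "fingers": 0.35}, {"dp": [0.0, 0.0, -0.07], "delta_rot": [0.0, 0.0, 0.0], "fingers": 0.35}]

[{"dp": [-0.04, -0.1, -0.04], "delta_rot": [-0.01, 0.61, -0.02], "fingers": 0.35}, {"dp": [-0.04, -0.11, -0.05], "delta_rot": [0.0, 0.62, -0.03], "fingers": 0.35}, {"dp": [-0.04, -0.1, -0.04], "delta_rot": [-0.01, 0.61, -0.02], "fingers": 0.35}, {"dp": [-0.03, -0.1, -0.05], "delta_rot": [-0.01, 0.62, -0.03], "fingers": 0.35}, {"dp": [-0.03, -0.11, -0.05], "delta_rot": [-0.01, 0.61, -0.02], "fingers": 0.35}]
[{"dp": [-0.02, -0.1, -0.06], "delta_rot": [0.0, 0.61, -0.03], "fingers": 0.35}, {"dp": [-0.03, -0.11, -0.05], "delta_rot": [-0.01, 0.62, -0.02], "fingers": 0.35}, {"dp": [-0.02, -0.1, -0.06], "delta_rot": [-0.01, 0.61, -0.03], "fingers": 0.35}, {"dp": [-0.01, -0.1, -0.05], "delta_rot": [-0.01, 0.62, -0.02], "fingers": 0.35}, {"dp": [-0.01, -0.11, -0.06], "delta_rot": [0.0, 0.61, -0.03], "fingers": 0.35}]
```

Emit:
{"name": "servo_tool", "arguments": {"moves": [{"dp":[0,0,-0.07],"delta_rot":[0,0,0],"fingers":0.35},{"dp":[0,0,-0.07],"delta_rot":[0,0,0],"fingers":0.35},{"dp":[0,0,-0.07],"delta_rot":[0,0,0],"fingers":0.35},{"dp":[0,0,-0.07],"delta_rot":[0,0,0],"fingers":0.35},{"dp":[0,0,-0.07],"delta_rot":[0,0,0],"fingers":0.35}]}}

```text
clock: 3.55
position: [0.4837, 0.0875, 0.2171]
ee_rot: [0.3, 0.012, 0.954, -0.004]
contact_force: [0.2, -0.1, -1.5]
width: 0.0438
gripper_force: 41.4
```

Emit:
{"name": "servo_tool", "arguments": {"moves": [{"dp":[-0.04,-0.1,-0.04],"delta_rot":[-0.01,0.61,-0.02],"fingers":0.35},{"dp":[-0.04,-0.11,-0.05],"delta_rot":[0.0,0.62,-0.03],"fingers":0.35},{"dp":[-0.04,-0.1,-0.04],"delta_rot":[-0.01,0.61,-0.02],"fingers":0.35},{"dp":[-0.03,-0.1,-0.05],"delta_rot":[-0.01,0.62,-0.03],"fingers":0.35},{"dp":[-0.03,-0.11,-0.05],"delta_rot":[-0.01,0.61,-0.02],"fingers":0.35}]}}

```text
clock: 4.05
position: [0.4921, -0.0169, 0.2755]
ee_rot: [0.15, 0.006, 0.989, -0.002]
contact_force: [0.6, -0.6, -2.0]
width: 0.0435
gripper_force: 41.6
```

Emit:
{"name": "servo_tool", "arguments": {"moves": [{"dp":[-0.02,-0.1,-0.06],"delta_rot":[0.0,0.61,-0.03],"fingers":0.35},{"dp":[-0.03,-0.11,-0.05],"delta_rot":[-0.01,0.62,-0.02],"fingers":0.35},{"dp":[-0.02,-0.1,-0.06],"delta_rot":[-0.01,0.61,-0.03],"fingers":0.35},{"dp":[-0.01,-0.1,-0.05],"delta_rot":[-0.01,0.62,-0.02],"fingers":0.35},{"dp":[-0.01,-0.11,-0.06],"delta_rot":[0.0,0.61,-0.03],"fingers":0.35}]}}

```text
clock: 4.55
position: [0.4991, -0.1207, 0.334]
ee_rot: [-0.003, -0.0, 1.0, -0.0]
contact_force: [0.6, -0.2, -2.4]
width: 0.0439
gripper_force: 41.6
```

Emit:
{"name": "servo_tool", "arguments": {"moves": [{"dp":[0,0,0],"delta_rot":[0,0,0],"fingers":0.35},{"dp":[0,0,0],"delta_rot":[0,0,0],"fingers":0.35}]}}

```text
clock: 4.75
position: [0.4996, -0.1202, 0.3331]
ee_rot: [-0.001, 0.0, 1.0, 0.0]
contact_force: [-0.4, -0.1, -2.6]
width: 0.0432
gripper_force: 41.6
```

```bash
python3 - <<'E'
from h import *
st()
for n,f in [("wrist","w3"),("scene","s3"),("side","d3")]:
    im,dep,C=grab(n); save(f,im); np.savez(f+".npz",im=im,dep=dep,K=C[0],d=C[1],R=C[2],t=C[3])
E
```

```text
4.75 [ 0.4996 -0.1202  0.3331] [-2.6e-03  3.0e-04 -1.0e+00] F [-0.4 -0.1 -2.6] w 0.0432 41.6 q [-0.37  0.17  1.58 -0.    1.4  -1.94]
```

View pics/w3.png

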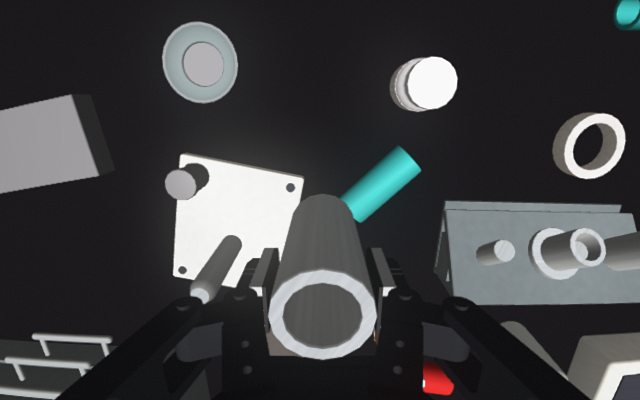

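The sleeve is in the gripper, with its mouth ring at (322,314) and its lower end at about (322,197). The column leans across the image from its foot near (235,238) to its tip near (203,295). Next I'll measure the sleeve in the tool frame and get a coarse column position.

```bash
cat > m3.py <<'E'
from h import *
import sys
def load(f):
    z=np.load(f+".npz"); return z["im"],z["dep"],(z["K"],z["d"],z["R"],z["t"])
def inhand(f,zlo=.03,zhi=.135,dz=.012,xs=.03):
    im,dep,_=load(f); c=imaging.calibration("wrist"); H=np.array(c["hand_eye"]); K=np.array(c["intrinsics"]);d=np.array(c["dist"])
    M=np.linalg.inv(H); L=cloud(dep,(K,d,M[:3,:3],M[:3,3]))
    m=(abs(L[...,1])<.03)&(abs(L[...,0])<.035)&(L[...,2]>.0)&(L[...,2]<.15); P=L[m]
    top=P[:,2][P[:,2]>.01]; print("minz pct",np.percentile(top,[1,3,5]).round(4),"max",np.percentile(P[:,2],[97,99,99.8]).round(4))
    out=[]
    for a in np.arange(zlo,zhi,dz):
        q=P[(P[:,2]>=a)&(P[:,2]<a+dz)]; q=q[q[:,0]>.006]
        if len(q)<40: continue
        # known radius 22 mm: least squares centre
        from scipy.optimize import least_squares
        r=least_squares(lambda x:np.hypot(q[:,0]-x[0],q[:,1]-x[1])-.022,[0,0],loss="soft_l1",f_scale=.001).x
        out.append([a+dz/2,*r]); print("z %.3f"%(a+dz/2),len(q),r.round(4))
    o=np.array(out); print("axis x(z)",np.polyfit(o[:,0],o[:,1],1).round(4),"y(z)",np.polyfit(o[:,0],o[:,2],1).round(4)); return o
def column(f,c0,zr=(.03,.125)):
    im,dep,C=load(f); W=cloud(dep,C); m=(np.hypot(W[...,0]-c0[0],W[...,1]-c0[1])<.035)&(W[...,2]>zr[0])&(W[...,2]<zr[1]); P=W[m]
    from scipy.optimize import least_squares
    g=lambda x:np.hypot(P[:,0]-x[0]-x[2]*(P[:,2]-.08),P[:,1]-x[1]-x[3]*(P[:,2]-.08))-.014
    r=least_squares(g,[*c0,0,0],loss="soft_l1",f_scale=.001); 
    T=W[(np.hypot(W[...,0]-c0[0],W[...,1]-c0[1])<.03)&(W[...,2]>.131)&(W[...,2]<.145)]
    print(f,"column at z.08",r.x.round(4),"n",len(P),"res",np.median(abs(r.fun)).round(5),"top n",len(T),T.mean(0).round(4) if len(T) else "", "zmax",np.percentile(T[:,2],95).round(4) if len(T) else "")
    Q=W[(abs(W[...,0]-c0[0]+.02)<.07)&(abs(W[...,1]-c0[1])<.06)&(abs(W[...,2]-.018)<.008)]; print("   plate z",np.median(Q[:,2]).round(4) if len(Q) else "")
    return r.x
E
python3 - <<'E'
from m3 import *
inhand("w3")
for f in ["w3","scene","side"]: column(f,(.606,-.243))
E
```

```text
minz pct [0.0151 0.0181 0.0218] max [0.1105 0.1241 0.1305]
z 0.036 3307 [-0.0029  0.0007]
z 0.048 1753 [-0.0017  0.0007]
z 0.060 1372 [-0.0017  0.0008]
z 0.072 792 [-0.002  0.001]
z 0.084 578 [-0.0021  0.001 ]
z 0.096 473 [-0.0021  0.0011]
z 0.108 391 [-0.0021  0.0011]
z 0.120 324 [-0.0021  0.0011]
z 0.132 142 [-0.0022  0.0012]
axis x(z) [ 0.0011 -0.0022] y(z) [0.0049 0.0005]
w3 column at z.08 [ 0.606  -0.2431 -0.0089  0.0055] n 1080 res 0.00029 top n 328 [ 0.6023 -0.2404  0.1351] zmax 0.1372
   plate z 0.0164
scene column at z.08 [ 0.6074 -0.2441 -0.0108 -0.0182] n 107 res 0.00081 top n 39 [ 0.6096 -0.2449  0.1362] zmax 0.1413
   plate z 0.017
side column at z.08 [ 0.607  -0.2448  0.0007  0.0046] n 282 res 0.00049 top n 90 [ 0.6045 -0.2481  0.1365] zmax 0.1401
   plate z 0.0186
```

```bash
python3 - <<'E'
from h import *
plan([.625,-.17,.33],orient([0,0,-1],[0,1,0]),4,.35,3)
E
```

```text
[{"dp": [-0.158, -0.063, 0.003], "delta_rot": [0.001, -0.01, 0.002], "fingers": 0.35}, {"dp": [-0.157, -0.064, 0.002], "delta_rot": [0.0, -0.01, 0.002], "fingers": 0.35}, {"dp": [-0.158, -0.063, 0.003], "delta_rot": [0.001, -0.01, 0.001], "fingers": 0.35}, {"dp": [-0.158, -0.063, 0.003], "delta_rot": [0.001, -0.011, 0.002], "fingers": 0.35}]
```

Emit:
{"name": "servo_tool", "arguments": {"moves": [{"dp":[-0.158,-0.063,0.003],"delta_rot":[0,-0.01,0],"fingers":0.35},{"dp":[-0.158,-0.063,0.003],"delta_rot":[0,-0.01,0],"fingers":0.35},{"dp":[-0.158,-0.063,0.003],"delta_rot":[0,0,0],"fingers":0.35},{"dp":[-0.158,-0.063,0.003],"delta_rot":[0,0,0],"fingers":0.35},{"dp":[0,0,0],"delta_rot":[0,0,0],"fingers":0.35}]}}

```text
clock: 5.4
position: [0.6294, -0.1716, 0.3286]
ee_rot: [0.0, -0.0, 1.0, -0.001]
contact_force: [-0.2, 0.3, -1.8]
width: 0.0436
gripper_force: 41.6
```

Emit:
{"name": "servo_tool", "arguments": {"moves": [{"dp":[0,0,0],"delta_rot":[0,0,0],"fingers":0.35},{"dp":[0,0,0],"delta_rot":[0,0,0],"fingers":0.35}]}}

```text
clock: 5.6
position: [0.6252, -0.1699, 0.3302]
ee_rot: [-0.001, -0.0, 1.0, 0.0]
contact_force: [-0.2, -0.9, -1.7]
width: 0.0435
gripper_force: 41.6
```

```bash
python3 - <<'E'
from m3 import *
st(); im,dep,C=grab("wrist"); save("w4",im); np.savez("w4.npz",im=im,dep=dep,K=C[0],d=C[1],R=C[2],t=C[3])
inhand("w4",.05); c=column("w4",(.606,-.2435),(.03,.125))
plan([c[0]-.0021,c[1]-.001,.315],orient([0,0,-1],[0,1,0]),3,.35,3)
E
```

```text
5.6 [ 0.6252 -0.1699  0.3302] [-0.0029  0.     -1.    ] F [-0.2 -0.9 -1.7] w 0.0435 41.6 q [-0.37  0.38  1.29 -0.    1.48 -1.94]
minz pct [0.0152 0.0182 0.0219] max [0.1104 0.124  0.1304]
z 0.056 1502 [-0.0017  0.0007]
z 0.068 997 [-0.0019  0.0009]
z 0.080 613 [-0.002  0.001]
z 0.092 501 [-0.0021  0.001 ]
z 0.104 414 [-0.0021  0.001 ]
z 0.116 344 [-0.0021  0.0011]
z 0.128 245 [-0.0022  0.0011]
axis x(z) [-0.0058 -0.0015] y(z) [0.0048 0.0006]
w4 column at z.08 [ 0.6056 -0.243   0.0024 -0.0012] n 598 res 0.0001 top n 561 [ 0.6045 -0.2419  0.1354] zmax 0.1372
   plate z 0.0163
[{"dp": [0.036, -0.123, 0.026], "delta_rot": [-0.001, -0.007, 0.002], "fingers": 0.35}, {"dp": [0.036, -0.123, 0.026], "delta_rot": [-0.001, -0.008, 0.002], "fingers": 0.35}, {"dp": [0.037, -0.124, 0.026], "delta_rot": [-0.001, -0.007, 0.001], "fingers": 0.35}]
```

View pics/w4.png

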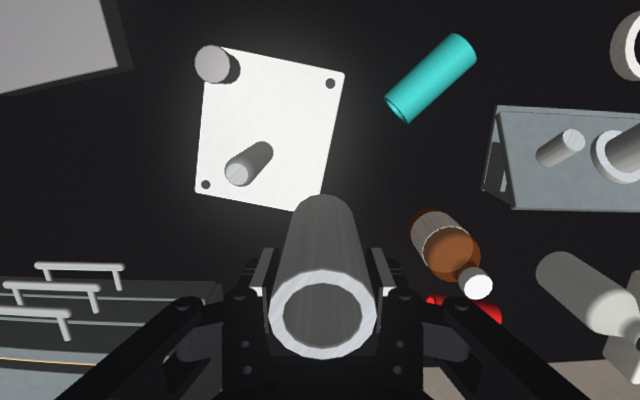

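The column tip shows clear of the hand at about (237,175), and it measures upright at (0.6056, -0.243). The held sleeve is parallel to the tool, offset (-2, +1) mm. I'll move above the tip.

Emit:
{"name": "servo_tool", "arguments": {"moves": [{"dp":[0.036,-0.123,0.026],"delta_rot":[0,-0.01,0],"fingers":0.35},{"dp":[0.036,-0.123,0.026],"delta_rot":[0,-0.01,0],"fingers":0.35},{"dp":[0.037,-0.124,0.026],"delta_rot":[0,0,0],"fingers":0.35},{"dp":[0,0,0],"delta_rot":[0,0,0],"fingers":0.35},{"dp":[0,0,0],"delta_rot":[0,0,0],"fingers":0.35}]}}

```text
clock: 6.15
position: [0.6036, -0.2447, 0.3153]
ee_rot: [0.0, 0.001, 1.0, -0.0]
contact_force: [0.6, 0.2, -1.8]
width: 0.0439
gripper_force: 41.7
```

Emit:
{"name": "servo_tool", "arguments": {"moves": [{"dp":[0,0,0.08],"delta_rot":[0,0,0],"fingers":0.35},{"dp":[0,0,0.08],"delta_rot":[0,0,0],"fingers":0.35},{"dp":[0,0,0],"delta_rot":[0,0,0],"fingers":0.35},{"dp":[0,0,0],"delta_rot":[0,0,0],"fingers":0.35}]}}

```text
clock: 6.55
position: [0.6046, -0.244, 0.2834]
ee_rot: [0.0, -0.0, 1.0, -0.0]
contact_force: [-0.0, -0.1, -0.7]
width: 0.044
gripper_force: 41.7
```

```bash
python3 - <<'E'
from m3 import *
s=st(); p=np.array(s["position"]); R=Rq(s["ee_rot"]); o=p+R@np.array([-.0021,.001,.131]); print("sleeve bottom",o.round(4),"err",(o[:2]-[.6056,-.243]).round(4))
for f in ["scene","side"]:
    im,dep,C=grab(f); u,v=proj([[.6056,-.243,.16]],C)[0].astype(int); cr=im[max(v-60,0):v+60,u-80:u+80]; save(f+"5",cv2.resize(cr,None,fx=3,fy=3,interpolation=cv2.INTER_CUBIC))
a=cv2.imread("pics/scene5.png");b=cv2.imread("pics/side5.png"); cv2.imwrite("pics/both5.png",cv2.resize(np.hstack([a,b]),(800,300)))
E
```

```text
6.55 [ 0.6046 -0.244   0.2834] [ 9.e-04 -6.e-04 -1.e+00] F [-0.  -0.1 -0.7] w 0.044 41.7 q [-0.49  0.4   1.36 -0.    1.37 -2.06]
sleeve bottom [ 0.6068 -0.2431  0.1524] err [ 0.0012 -0.0001]
```

View pics/both5.png

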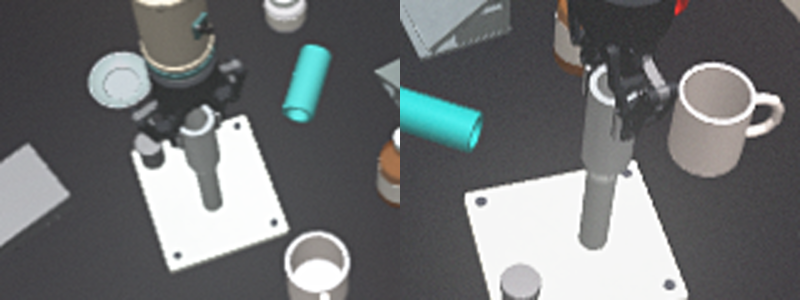

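Both views show the sleeve in line above the column, with its lower end just over the tip. I'll correct the 1 mm x error and start lowering.

Emit:
{"name": "servo_tool", "arguments": {"moves": [{"dp":[0.005,0,0.03],"delta_rot":[0,0,0],"fingers":0.35},{"dp":[0,0,0.03],"delta_rot":[0,0,0],"fingers":0.35},{"dp":[0,0,0.03],"delta_rot":[0,0,0],"fingers":0.35},{"dp":[0,0,0.03],"delta_rot":[0,0,0],"fingers":0.35},{"dp":[0,0,0.03],"delta_rot":[0,0,0],"fingers":0.35}]}}

```text
clock: 7.15
position: [0.6034, -0.245, 0.252]
ee_rot: [0.0, 0.0, 1.0, -0.0]
contact_force: [-0.3, 0.4, -2.1]
width: 0.0437
gripper_force: 41.7
```

```bash
python3 -c "
from h import *
st()"
```

```text
7.15 [ 0.6034 -0.245   0.252 ] [ 1.e-04 -6.e-04 -1.e+00] F [-0.3  0.4 -2.1] w 0.0437 41.7 q [-0.49  0.42  1.41 -0.    1.31 -2.06]
```

Emit:
{"name": "servo_tool", "arguments": {"moves": [{"dp":[0,0,0.04],"delta_rot":[0,0,0],"fingers":0.35},{"dp":[0,0,0.04],"delta_rot":[0,0,0],"fingers":0.35},{"dp":[0,0,0.04],"delta_rot":[0,0,0],"fingers":0.35},{"dp":[0,0,0.04],"delta_rot":[0,0,0],"fingers":0.35},{"dp":[0,0,0.04],"delta_rot":[0,0,0],"fingers":0.35}]}}

```text
clock: 7.65
position: [0.6035, -0.245, 0.212]
ee_rot: [0.0, 0.0, 1.0, -0.0]
contact_force: [-0.1, -0.7, -1.5]
width: 0.0437
gripper_force: 41.7
```

Emit:
{"name": "servo_tool", "arguments": {"moves": [{"dp":[0,0,0.04],"delta_rot":[0,0,0],"fingers":0.35},{"dp":[0,0,0.04],"delta_rot":[0,0,0],"fingers":0.35},{"dp":[0,0,0.04],"delta_rot":[0,0,0],"fingers":0.35},{"dp":[0,0,0.04],"delta_rot":[0,0,0],"fingers":0.35},{"dp":[0,0,0.04],"delta_rot":[0,0,0],"fingers":0.35}]}}

```text
clock: 8.15
position: [0.6036, -0.2451, 0.1722]
ee_rot: [0.0, 0.0, 1.0, -0.0]
contact_force: [-1.0, -0.3, -1.3]
width: 0.0435
gripper_force: 41.7
```

Emit:
{"name": "servo_tool", "arguments": {"moves": [{"dp":[0,0,0.03],"delta_rot":[0,0,0],"fingers":0.35},{"dp":[0,0,0.02],"delta_rot":[0,0,0],"fingers":0.35},{"dp":[0,0,0],"delta_rot":[0,0,0],"fingers":0.35}]}}

```text
clock: 8.45
position: [0.6033, -0.245, 0.1621]
ee_rot: [-0.0, 0.0, 1.0, -0.0]
contact_force: [0.1, -0.1, -1.7]
width: 0.0437
gripper_force: 41.7
```

Emit:
{"name": "servo_tool", "arguments": {"moves": [{"dp":[0,0,0.01],"delta_rot":[0,0,0],"fingers":0.35},{"dp":[0,0,0.01],"delta_rot":[0,0,0],"fingers":0.35},{"dp":[0,0,0.01],"delta_rot":[0,0,0],"fingers":0.35},{"dp":[0,0,0.01],"delta_rot":[0,0,0],"fingers":0.35},{"dp":[0,0,0],"delta_rot":[0,0,0],"fingers":0.35}]}}

```text
clock: 8.95
position: [0.6034, -0.245, 0.1545]
ee_rot: [0.0, 0.0, 1.0, -0.0]
contact_force: [-0.1, -0.1, -1.9]
width: 0.0434
gripper_force: 41.7
```

Emit:
{"name": "servo_tool", "arguments": {"moves": [{"dp":[0,0,0.01],"delta_rot":[0,0,0],"fingers":0.35},{"dp":[0,0,0.01],"delta_rot":[0,0,0],"fingers":0.35},{"dp":[0,0,0],"delta_rot":[0,0,0],"fingers":0.35}]}}

```text
clock: 9.25
position: [0.6034, -0.245, 0.1505]
ee_rot: [-0.0, 0.0, 1.0, -0.0]
contact_force: [-0.4, 0.1, -2.1]
width: 0.0435
gripper_force: 41.7
```

Emit:
{"name": "servo_tool", "arguments": {"moves": [{"dp":[0,0,0.005],"delta_rot":[0,0,0],"fingers":0.35},{"dp":[0,0,0.005],"delta_rot":[0,0,0],"fingers":0.35},{"dp":[0,0,0],"delta_rot":[0,0,0],"fingers":0.35}]}}

```text
clock: 9.55
position: [0.6039, -0.2451, 0.1496]
ee_rot: [0.001, 0.0, 1.0, -0.001]
contact_force: [-0.4, 0.6, 2.9]
width: 0.0436
gripper_force: 42.0
```

Emit:
{"name": "servo_tool", "arguments": {"moves": [{"dp":[0,0,0.005],"delta_rot":[0,0,0],"fingers":0.35},{"dp":[0,0,0],"delta_rot":[0,0,0],"fingers":0.35}]}}

```text
clock: 9.75
position: [0.6039, -0.2451, 0.1496]
ee_rot: [0.001, 0.0, 1.0, -0.001]
contact_force: [-1.7, 1.6, 8.2]
width: 0.0438
gripper_force: 42.4
```

Emit:
{"name": "servo_tool", "arguments": {"moves": [{"dp":[0,0,-0.004],"delta_rot":[0,0,0],"fingers":0.35},{"dp":[0,0,0],"delta_rot":[0,0,0],"fingers":0.6},{"dp":[0,0,0],"delta_rot":[0,0,0],"fingers":0.9},{"dp":[0,0,0],"delta_rot":[0,0,0],"fingers":0.9},{"dp":[0,0,0],"delta_rot":[0,0,0],"fingers":0.9}]}}

```text
clock: 10.25
position: [0.6035, -0.2451, 0.1483]
ee_rot: [0.0, 0.0, 1.0, -0.0]
contact_force: [-0.8, -0.6, 0.5]
width: 0.0768
gripper_force: 0.0
```

Emit:
{"name": "servo_tool", "arguments": {"moves": [{"dp":[0,0,-0.1],"delta_rot":[0,0,0],"fingers":0.9},{"dp":[0,0,-0.2],"delta_rot":[0,0,0],"fingers":0.9},{"dp":[0,0,-0.2],"delta_rot":[0,0,0],"fingers":0.9},{"dp":[0,0,-0.2],"delta_rot":[0,0,0],"fingers":0.9},{"dp":[0.1,0.15,-0.1],"delta_rot":[0,0,0],"fingers":0.9}]}}

```text
clock: 10.75
position: [0.5864, -0.2183, 0.312]
ee_rot: [0.004, 0.001, 1.0, -0.003]
contact_force: [0.7, 1.0, -0.6]
width: 0.0765
gripper_force: 0.0
```

```bash
cat > seat.py <<'E'
from m3 import *
from scipy.optimize import least_squares
def tube(W,c0,zr,r=.022):
    P=W[(np.hypot(W[...,0]-c0[0],W[...,1]-c0[1])<.035)&(W[...,2]>zr[0])&(W[...,2]<zr[1])]; zm=np.mean(zr)
    g=lambda x:np.hypot(P[:,0]-x[0]-x[2]*(P[:,2]-zm),P[:,1]-x[1]-x[3]*(P[:,2]-zm))-r
    q=least_squares(g,[*c0,0,0],loss="soft_l1",f_scale=.001); print("tube",zr,q.x.round(4),len(P),np.median(abs(q.fun)).round(5))
def topz(W,c0,r0,r1,zr):
    d=np.hypot(W[...,0]-c0[0],W[...,1]-c0[1]); P=W[(d>r0)&(d<r1)&(W[...,2]>zr[0])&(W[...,2]<zr[1])]; print("ring top z",np.median(P[:,2]).round(4) if len(P) else None,len(P))
E
python3 - <<'E'
from seat import *
st()
for f in ["wrist","scene","side"]:
    im,dep,C=grab(f); save(f+"6",im); W=cloud(dep,C); print(f); tube(W,(.6056,-.2435),(.03,.11)); topz(W,(.6056,-.2435),.0165,.021,(.105,.13))
E
```

```text
10.75 [ 0.5864 -0.2183  0.312 ] [ 0.0083 -0.0062 -0.9999] F [ 0.7  1.  -0.6] w 0.0765 0.0 q [-0.47  0.34  1.38 -0.    1.4  -2.03]
wrist
tube (0.03, 0.11) [ 0.6062 -0.244   0.0029  0.0065] 819 0.00018
ring top z 0.1161 593
scene
tube (0.03, 0.11) [ 0.6069 -0.2456 -0.0168  0.0026] 141 0.00092
ring top z 0.1165 32
side
tube (0.03, 0.11) [ 6.071e-01 -2.461e-01 -1.400e-03 -3.000e-04] 353 0.00049
ring top z 0.117 64
```

```bash
python3 - <<'E'
from h import *
n=np.array([-.5734,.0135,.8191]); R=orient(-n,[.0235,1,0]); T=np.array([.5687,.1758,.1006]); st()
plan(T+.11*n,R,10,.75,2,start=(np.array([.5835,-.2150,.315]),orient([0,0,-1],[0,1,0])))
E
```

```text
10.9 [ 0.5833 -0.214   0.3108] [ 0.0038 -0.0023 -1.    ] F [-0.3 -1.  -0.3] w 0.0768 0.0 q [-0.46  0.34  1.39 -0.    1.4  -2.04]
[{"dp": [0.04, 0.2, 0.06], "delta_rot": [0.01, -0.61, 0.02], "fingers": 0.75}, {"dp": [0.04, 0.19, 0.06], "delta_rot": [0.0, -0.61, 0.03], "fingers": 0.75}, {"dp": [0.05, 0.2, 0.06], "delta_rot": [0.01, -0.61, 0.02], "fingers": 0.75}, {"dp": [0.05, 0.19, 0.05], "delta_rot": [0.01, -0.61, 0.02], "fingers": 0.75}, {"dp": [0.05, 0.2, 0.05], "delta_rot": [0.01, -0.61, 0.02], "fingers": 0.75}]
[{"dp": [0.06, 0.2, 0.05], "delta_rot": [0.0, -0.62, 0.03], "fingers": 0.75}, {"dp": [0.06, 0.19, 0.04], "delta_rot": [0.01, -0.61, 0.02], "fingers": 0.75}, {"dp": [0.07, 0.2, 0.04], "delta_rot": [0.01, -0.61, 0.02], "fingers": 0.75}, {"dp": [0.06, 0.19, 0.03], "delta_rot": [0.0, -0.61, 0.02], "fingers": 0.75}, {"dp": [0.07, 0.2, 0.03], "delta_rot": [0.01, -0.61, 0.03], "fingers": 0.75}]
```

Emit:
{"name": "servo_tool", "arguments": {"moves": [{"dp":[0.04,0.2,0.06],"delta_rot":[0.01,-0.61,0.02],"fingers":0.75},{"dp":[0.04,0.19,0.06],"delta_rot":[0.0,-0.61,0.03],"fingers":0.75},{"dp":[0.05,0.2,0.06],"delta_rot":[0.01,-0.61,0.02],"fingers":0.75},{"dp":[0.05,0.19,0.05],"delta_rot":[0.01,-0.61,0.02],"fingers":0.75},{"dp":[0.05,0.2,0.05],"delta_rot":[0.01,-0.61,0.02],"fingers":0.75}]}}

```text
clock: 11.4
position: [0.5448, -0.0182, 0.2452]
ee_rot: [0.153, 0.006, 0.988, -0.002]
contact_force: [0.3, 0.7, -0.2]
width: 0.0639
gripper_force: 0.0
```

Emit:
{"name": "servo_tool", "arguments": {"moves": [{"dp":[0.06,0.2,0.05],"delta_rot":[0.0,-0.62,0.03],"fingers":0.75},{"dp":[0.06,0.19,0.04],"delta_rot":[0.01,-0.61,0.02],"fingers":0.75},{"dp":[0.07,0.2,0.04],"delta_rot":[0.01,-0.61,0.02],"fingers":0.75},{"dp":[0.06,0.19,0.03],"delta_rot":[0.0,-0.61,0.02],"fingers":0.75},{"dp":[0.07,0.2,0.03],"delta_rot":[0.01,-0.61,0.03],"fingers":0.75}]}}

```text
clock: 11.9
position: [0.5105, 0.1472, 0.1909]
ee_rot: [0.278, 0.012, 0.96, -0.01]
contact_force: [0.7, -1.0, -0.4]
width: 0.0642
gripper_force: 0.0
```

Emit:
{"name": "servo_tool", "arguments": {"moves": [{"dp":[0,0,0],"delta_rot":[0,0,0],"fingers":0.75},{"dp":[0,0,0],"delta_rot":[0,0,0],"fingers":0.75},{"dp":[0,0,0],"delta_rot":[0,0,0],"fingers":0.75}]}}

```text
clock: 12.2
position: [0.5131, 0.145, 0.1931]
ee_rot: [0.279, 0.014, 0.96, -0.01]
contact_force: [-0.8, -0.3, 0.1]
width: 0.0642
gripper_force: 0.0
```

```bash
python3 - <<'E'
from h import *
st(); im,dep,C=grab("wrist"); save("w7",im); np.savez("w7.npz",im=im,dep=dep,K=C[0],d=C[1],R=C[2],t=C[3])
E
python3 m2.py w7.npz; python3 - <<'E'
from h import *
n=np.array([-.5734,.0135,.8191]); R=orient(-n,[.0235,1,0]); T=np.array([.5687,.1758,.1006])
plan(T+.030*n,R,4,.75,3)
E
```

```text
12.2 [0.5131 0.145  0.1931] [ 0.5352 -0.0273 -0.8443] F [-0.8 -0.3  0.1] w 0.0642 0.0 q [ 0.23  0.16  2.12 -0.44  0.35 -0.94]
face n [-0.5733  0.0132  0.8192] off [-0.0101  0.0154 -0.0029] dn ext [-0.0577  0.0573] lat ext [-0.1072  0.1576] dn dir [ 0.819 -0.021  0.573]
tops100 px [245.  279.1] [25.1 56.2] area 316 h 0.1036 local [ 0.0034 -0.0442  0.1036] world [0.5452 0.1073 0.1429]
tops100 px [398.7 278.4] [24.8 54.6] area 350 h 0.1032 local [0.0024 0.0292 0.1032] world [0.5466 0.1807 0.142 ]
tops60 px [375.7 231.4] [63.5 70.1] area 1909 h 0.0568 local [-0.0036  0.025   0.0568] world [0.5682 0.1759 0.1004]
tops60 px [517.4 232.2] [62.6 71.6] area 2151 h 0.0568 local [-0.0034  0.1139  0.0568] world [0.5707 0.2648 0.1006]
[{"dp": [0.006, 0.042, 0.096], "delta_rot": [-0.037, -0.112, -0.002], "fingers": 0.75}, {"dp": [0.007, 0.041, 0.097], "delta_rot": [-0.037, -0.112, -0.003], "fingers": 0.75}, {"dp": [0.009, 0.041, 0.097], "delta_rot": [-0.038, -0.113, -0.002], "fingers": 0.75}, {"dp": [0.009, 0.041, 0.096], "delta_rot": [-0.037, -0.112, -0.002], "fingers": 0.75}]
```

View pics/w7.png

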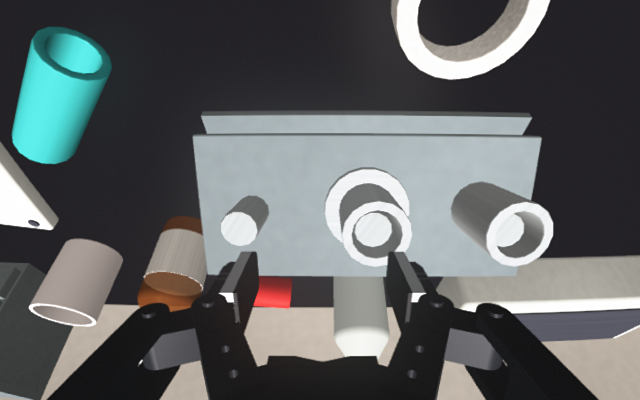

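The collar's mouth is at (376,233), between the fingers but off to the right, because the last move was speed-limited near the wrist singularity. Its position is confirmed at (0.568, 0.176, 0.100), so I'll line up first and then descend.

Emit:
{"name": "servo_tool", "arguments": {"moves": [{"dp":[0.006,0.042,0],"delta_rot":[-0.037,-0.112,0],"fingers":0.75},{"dp":[0.007,0.042,0],"delta_rot":[-0.037,-0.112,0],"fingers":0.75},{"dp":[0.009,0.041,0],"delta_rot":[-0.037,-0.112,0],"fingers":0.75},{"dp":[0.009,0.041,0],"delta_rot":[-0.037,-0.112,0],"fingers":0.75},{"dp":[0,0,0],"delta_rot":[0,0,0],"fingers":0.75}]}}

```text
clock: 12.75
position: [0.5085, 0.1785, 0.1896]
ee_rot: [0.301, 0.011, 0.954, -0.003]
contact_force: [0.4, -0.1, 1.0]
width: 0.0641
gripper_force: 0.0
```

```bash
python3 - <<'E'
from h import *
st()
n=np.array([-.5734,.0135,.8191]); R=orient(-n,[.0235,1,0]); T=np.array([.5684,.1758,.1005])
plan(T+.030*n,R,8,.75,3)
E
```

```text
12.75 [0.5085 0.1785 0.1896] [ 0.5735 -0.0133 -0.8191] F [ 0.4 -0.1  1. ] w 0.0641 0.0 q [ 0.31  0.18  2.13 -0.66  0.31 -0.66]
[{"dp": [0.001, -0.001, 0.048], "delta_rot": [0.0, 0.0, 0.0], "fingers": 0.75}, {"dp": [0.002, -0.001, 0.049], "delta_rot": [0.001, 0.0, 0.001], "fingers": 0.75}, {"dp": [0.001, 0.0, 0.048], "delta_rot": [0.0, 0.0, 0.0], "fingers": 0.75}, {"dp": [0.001, -0.001, 0.048], "delta_rot": [0.0, 0.0, 0.0], "fingers": 0.75}, {"dp": [0.001, -0.001, 0.049], "delta_rot": [0.001, 0.0, 0.0], "fingers": 0.75}]
[{"dp": [0.002, -0.001, 0.048], "delta_rot": [0.0, 0.0, 0.001], "fingers": 0.75}, {"dp": [0.001, -0.001, 0.049], "delta_rot": [0.0, 0.0, 0.0], "fingers": 0.75}, {"dp": [0.001, 0.0, 0.048], "delta_rot": [0.0, 0.0, 0.0], "fingers": 0.75}]
```

Emit:
{"name": "servo_tool", "arguments": {"moves": [{"dp":[0.002,-0.001,0.048],"delta_rot":[0,0,0],"fingers":0.75},{"dp":[0.002,-0.001,0.048],"delta_rot":[0,0,0],"fingers":0.75},{"dp":[0.002,-0.001,0.048],"delta_rot":[0,0,0],"fingers":0.75},{"dp":[0.002,-0.001,0.048],"delta_rot":[0,0,0],"fingers":0.75},{"dp":[0.002,-0.001,0.048],"delta_rot":[0,0,0],"fingers":0.75}]}}

```text
clock: 13.25
position: [0.535, 0.1762, 0.1491]
ee_rot: [0.301, 0.012, 0.954, -0.004]
contact_force: [-0.5, -0.4, 0.5]
width: 0.0636
gripper_force: 0.0
```

Emit:
{"name": "servo_tool", "arguments": {"moves": [{"dp":[0,-0.001,0.048],"delta_rot":[0,0,0],"fingers":0.75},{"dp":[0,-0.001,0.048],"delta_rot":[0,0,0],"fingers":0.75},{"dp":[0,0,0.048],"delta_rot":[0,0,0],"fingers":0.75},{"dp":[0,0,0],"delta_rot":[0,0,0],"fingers":0.75},{"dp":[0,0,0],"delta_rot":[0,0,0],"fingers":0.75}]}}

```text
clock: 13.75
position: [0.5509, 0.1757, 0.1255]
ee_rot: [0.301, 0.012, 0.954, -0.004]
contact_force: [0.1, 0.2, 0.1]
width: 0.0639
gripper_force: 0.0
```

```bash
python3 - <<'E'
from h import *
st()
n=np.array([-.5734,.0135,.8191]); R=orient(-n,[.0235,1,0]); T=np.array([.5684,.1758,.1005])
plan(T+.030*n,R,1,.75,3)
E
```

```text
13.75 [0.5509 0.1757 0.1255] [ 0.5732 -0.0139 -0.8193] F [0.1 0.2 0.1] w 0.0639 0.0 q [ 0.27  0.33  2.14 -1.14  0.19 -0.19]
[{"dp": [0.0, 0.002, 0.003], "delta_rot": [-0.004, -0.003, -0.005], "fingers": 0.75}]
```

Emit:
{"name": "servo_tool", "arguments": {"moves": [{"dp":[0,0,0],"delta_rot":[0,0,0],"fingers":0.35},{"dp":[0,0,0],"delta_rot":[0,0,0],"fingers":0.35},{"dp":[0,0,0],"delta_rot":[0,0,0],"fingers":0.35},{"dp":[0,0,0],"delta_rot":[0,0,0],"fingers":0.35}], "force": 40}}

```text
clock: 14.15
position: [0.5504, 0.1763, 0.1261]
ee_rot: [0.301, 0.011, 0.954, -0.004]
contact_force: [-3.7, -2.2, 6.5]
width: 0.0437
gripper_force: 41.0
```

Emit:
{"name": "servo_tool", "arguments": {"moves": [{"dp":[0,0,-0.04],"delta_rot":[0,0,0],"fingers":0.35},{"dp":[0,0,-0.05],"delta_rot":[0,0,0],"fingers":0.35},{"dp":[0,0,-0.06],"delta_rot":[0,0,0],"fingers":0.35},{"dp":[0,0,-0.06],"delta_rot":[0,0,0],"fingers":0.35},{"dp":[0,0,-0.06],"delta_rot":[0,0,0],"fingers":0.35}]}}

```text
clock: 14.65
position: [0.5191, 0.1775, 0.1697]
ee_rot: [0.3, 0.011, 0.954, -0.003]
contact_force: [0.3, -0.8, -1.4]
width: 0.0438
gripper_force: 41.4
```

Emit:
{"name": "servo_tool", "arguments": {"moves": [{"dp":[0,0,-0.06],"delta_rot":[0,0,0],"fingers":0.35},{"dp":[0,0,0],"delta_rot":[0,0,0],"fingers":0.35},{"dp":[0,0,0],"delta_rot":[0,0,0],"fingers":0.35}]}}

```text
clock: 14.95
position: [0.5124, 0.1776, 0.1792]
ee_rot: [0.3, 0.011, 0.954, -0.003]
contact_force: [0.1, 0.1, -2.1]
width: 0.0436
gripper_force: 41.5
```

```bash
python3 - <<'E'
from h import *
st()
plan([.50,-.12,.36],orient([0,0,-1],[0,1,0]),13,.35,2)
E
```

```text
14.95 [0.5124 0.1776 0.1792] [ 0.5731 -0.0126 -0.8194] F [ 0.1  0.1 -2.1] w 0.0436 41.5 q [ 0.3   0.2   2.14 -0.71  0.28 -0.61]
[{"dp": [-0.04, -0.11, -0.06], "delta_rot": [-0.01, 0.47, -0.02], "fingers": 0.35}, {"dp": [-0.03, -0.12, -0.06], "delta_rot": [0.0, 0.47, -0.01], "fingers": 0.35}, {"dp": [-0.04, -0.11, -0.06], "delta_rot": [-0.01, 0.47, -0.02], "fingers": 0.35}, {"dp": [-0.02, -0.12, -0.06], "delta_rot": [0.0, 0.47, -0.02], "fingers": 0.35}, {"dp": [-0.03, -0.11, -0.07], "delta_rot": [-0.01, 0.47, -0.01], "fingers": 0.35}]
[{"dp": [-0.02, -0.12, -0.06], "delta_rot": [0.0, 0.47, -0.02], "fingers": 0.35}, {"dp": [-0.02, -0.11, -0.07], "delta_rot": [-0.01, 0.47, -0.02], "fingers": 0.35}, {"dp": [-0.02, -0.12, -0.07], "delta_rot": [0.0, 0.47, -0.01], "fingers": 0.35}, {"dp": [-0.01, -0.11, -0.07], "delta_rot": [-0.01, 0.47, -0.02], "fingers": 0.35}, {"dp": [-0.01, -0.12, -0.07], "delta_rot": [0.0, 0.47, -0.02], "fingers": 0.35}]
[{"dp": [0.0, -0.11, -0.06], "delta_rot": [-0.01, 0.46, -0.01], "fingers": 0.35}, {"dp": [-0.01, -0.11, -0.07], "delta_rot": [0.0, 0.47, -0.02], "fingers": 0.35}, {"dp": [0.0, -0.12, -0.07], "delta_rot": [-0.01, 0.47, -0.02], "fingers": 0.35}]
```

Emit:
{"name": "servo_tool", "arguments": {"moves": [{"dp":[-0.04,-0.11,-0.06],"delta_rot":[-0.01,0.47,-0.02],"fingers":0.35},{"dp":[-0.03,-0.12,-0.06],"delta_rot":[0.0,0.47,-0.01],"fingers":0.35},{"dp":[-0.04,-0.11,-0.06],"delta_rot":[-0.01,0.47,-0.02],"fingers":0.35},{"dp":[-0.02,-0.12,-0.06],"delta_rot":[0.0,0.47,-0.02],"fingers":0.35},{"dp":[-0.03,-0.11,-0.07],"delta_rot":[-0.01,0.47,-0.01],"fingers":0.35}]}}

```text
clock: 15.45
position: [0.5064, 0.0734, 0.2409]
ee_rot: [0.198, 0.01, 0.98, -0.006]
contact_force: [-0.0, -1.4, -0.6]
width: 0.0437
gripper_force: 41.5
```

Emit:
{"name": "servo_tool", "arguments": {"moves": [{"dp":[-0.02,-0.12,-0.06],"delta_rot":[0.0,0.47,-0.02],"fingers":0.35},{"dp":[-0.02,-0.11,-0.07],"delta_rot":[-0.01,0.47,-0.02],"fingers":0.35},{"dp":[-0.02,-0.12,-0.07],"delta_rot":[0.0,0.47,-0.01],"fingers":0.35},{"dp":[-0.01,-0.11,-0.07],"delta_rot":[-0.01,0.47,-0.02],"fingers":0.35},{"dp":[-0.01,-0.12,-0.07],"delta_rot":[0.0,0.47,-0.02],"fingers":0.35}]}}

```text
clock: 15.95
position: [0.4995, -0.0423, 0.3122]
ee_rot: [0.082, 0.006, 0.997, -0.005]
contact_force: [0.2, 0.0, -1.2]
width: 0.0437
gripper_force: 41.5
```

Emit:
{"name": "servo_tool", "arguments": {"moves": [{"dp":[0.0,-0.11,-0.06],"delta_rot":[-0.01,0.46,-0.01],"fingers":0.35},{"dp":[-0.01,-0.11,-0.07],"delta_rot":[0.0,0.47,-0.02],"fingers":0.35},{"dp":[0.0,-0.12,-0.07],"delta_rot":[-0.01,0.47,-0.02],"fingers":0.35},{"dp":[0,0,0],"delta_rot":[0,0,0],"fingers":0.35},{"dp":[0,0,0],"delta_rot":[0,0,0],"fingers":0.35}]}}

```text
clock: 16.45
position: [0.4965, -0.1091, 0.3519]
ee_rot: [0.013, 0.004, 1.0, -0.003]
contact_force: [-0.7, 0.2, -1.2]
width: 0.0433
gripper_force: 41.5
```

```bash
python3 - <<'E'
from m3 import *
st()
plan([.625,-.17,.345],orient([0,0,-1],[0,1,0]),4,.35,3)
E
```

```text
16.45 [ 0.4965 -0.1091  0.3519] [ 0.0264 -0.0069 -0.9996] F [-0.7  0.2 -1.2] w 0.0433 41.5 q [-0.35  0.14  1.57  0.    1.41 -1.92]
[{"dp": [-0.161, -0.075, 0.013], "delta_rot": [-0.017, 0.066, -0.022], "fingers": 0.35}, {"dp": [-0.161, -0.075, 0.013], "delta_rot": [-0.017, 0.066, -0.022], "fingers": 0.35}, {"dp": [-0.161, -0.075, 0.011], "delta_rot": [-0.017, 0.066, -0.022], "fingers": 0.35}, {"dp": [-0.16, -0.076, 0.009], "delta_rot": [-0.017, 0.066, -0.022], "fingers": 0.35}]
```

Emit:
{"name": "servo_tool", "arguments": {"moves": [{"dp":[-0.161,-0.075,0.013],"delta_rot":[-0.017,0.066,-0.022],"fingers":0.35},{"dp":[-0.161,-0.075,0.013],"delta_rot":[-0.017,0.066,-0.022],"fingers":0.35},{"dp":[-0.161,-0.075,0.011],"delta_rot":[-0.017,0.066,-0.022],"fingers":0.35},{"dp":[-0.16,-0.075,0.01],"delta_rot":[-0.017,0.066,-0.022],"fingers":0.35},{"dp":[0,0,0],"delta_rot":[0,0,0],"fingers":0.35}]}}

```text
clock: 16.95
position: [0.628, -0.17, 0.3425]
ee_rot: [0.0, -0.001, 1.0, -0.0]
contact_force: [-1.3, -0.0, -1.2]
width: 0.0433
gripper_force: 41.5
```

Emit:
{"name": "servo_tool", "arguments": {"moves": [{"dp":[0,0,0],"delta_rot":[0,0,0],"fingers":0.35},{"dp":[0,0,0],"delta_rot":[0,0,0],"fingers":0.35},{"dp":[0,0,0],"delta_rot":[0,0,0],"fingers":0.35}]}}

```text
clock: 17.25
position: [0.6237, -0.1681, 0.3464]
ee_rot: [0.0, -0.001, 1.0, -0.0]
contact_force: [-0.5, -0.1, -1.3]
width: 0.0437
gripper_force: 41.5
```

```bash
python3 - <<'E'
from seat import *
st(); im,dep,C=grab("wrist"); save("w8",im); np.savez("w8.npz",im=im,dep=dep,K=C[0],d=C[1],R=C[2],t=C[3])
o=inhand("w8",.044,.075,.008); W=cloud(dep,C)
tube(W,(.6056,-.2435),(.03,.11)); topz(W,(.6056,-.2435),.0165,.021,(.105,.13)); column("w8",(.6056,-.2435),(.121,.126))
E
```

```text
17.25 [ 0.6237 -0.1681  0.3464] [ 1.e-03 -2.e-04 -1.e+00] F [-0.5 -0.1 -1.3] w 0.0437 41.5 q [-0.37  0.37  1.27  0.    1.51 -1.94]
minz pct [0.0153 0.0186 0.0227] max [0.0826 0.0858 0.0889]
z 0.048 1152 [-0.0029  0.0007]
z 0.056 999 [-0.0029  0.0008]
z 0.064 830 [-0.0029  0.0008]
z 0.072 511 [-0.0032  0.001 ]
axis x(z) [-0.0095 -0.0024] y(z) [0.0099 0.0002]
tube (0.03, 0.11) [ 0.6059 -0.2445  0.0069  0.003 ] 608 0.00014
ring top z 0.1161 568
w8 column at z.08 [ 0.606  -0.2421 -0.0068 -0.0198] n 45 res 0.00014 top n 507 [ 0.6045 -0.2419  0.1354] zmax 0.1375
   plate z 0.0164
```

View pics/w8.png

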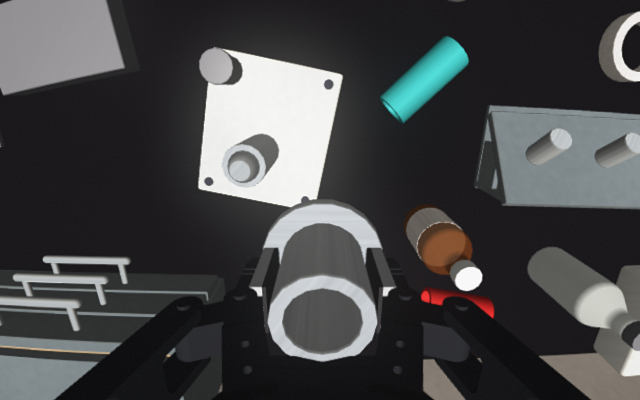

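The collar is held upright with its flange down. The seated sleeve, with the column tip inside it, is at (243,166). Next is moving above the tip.

```bash
python3 - <<'E'
from m3 import *
plan([.6026,-.2445,.255],orient([0,0,-1],[0,1,0]),5,.35,3)
E
```

```text
[{"dp": [0.021, -0.076, 0.092], "delta_rot": [-0.001, 0.003, 0.004], "fingers": 0.35}, {"dp": [0.022, -0.076, 0.091], "delta_rot": [-0.001, 0.003, 0.004], "fingers": 0.35}, {"dp": [0.021, -0.076, 0.092], "delta_rot": [-0.001, 0.003, 0.005], "fingers": 0.35}, {"dp": [0.022, -0.077, 0.092], "delta_rot": [0.0, 0.003, 0.004], "fingers": 0.35}, {"dp": [0.021, -0.076, 0.091], "delta_rot": [-0.001, 0.003, 0.004], "fingers": 0.35}]
```

Emit:
{"name": "servo_tool", "arguments": {"moves": [{"dp":[0.021,-0.095,0.04],"delta_rot":[0,0,0],"fingers":0.35},{"dp":[0.022,-0.095,0.05],"delta_rot":[0,0,0],"fingers":0.35},{"dp":[0.021,-0.096,0.1],"delta_rot":[0,0.01,0.01],"fingers":0.35},{"dp":[0.022,-0.095,0.13],"delta_rot":[0,0,0.01],"fingers":0.35},{"dp":[0.021,0,0.135],"delta_rot":[0,0,0],"fingers":0.35}]}}

```text
clock: 17.8
position: [0.6023, -0.2496, 0.2537]
ee_rot: [0.0, 0.002, 1.0, -0.002]
contact_force: [0.1, 0.2, -1.6]
width: 0.0436
gripper_force: 41.5
```

Emit:
{"name": "servo_tool", "arguments": {"moves": [{"dp":[0,0,0],"delta_rot":[0,0,0],"fingers":0.35},{"dp":[0,0,0],"delta_rot":[0,0,0],"fingers":0.35},{"dp":[0,0,0],"delta_rot":[0,0,0],"fingers":0.35}]}}

```text
clock: 18.1
position: [0.6041, -0.246, 0.2567]
ee_rot: [0.001, 0.0, 1.0, -0.001]
contact_force: [0.5, 0.6, -1.3]
width: 0.0436
gripper_force: 41.5
```

```bash
python3 - <<'E'
from m3 import *
s=st(); p=np.array(s["position"]); R=Rq(s["ee_rot"]); o=p+R@np.array([-.003,.001,.089]); print("collar bottom",o.round(4),"err",(o[:2]-[.6056,-.2435]).round(4))
E
```

```text
18.1 [ 0.6041 -0.246   0.2567] [ 0.0029 -0.0019 -1.    ] F [ 0.5  0.6 -1.3] w 0.0436 41.5 q [-0.49  0.42  1.41 -0.    1.31 -2.06]
collar bottom [ 0.6074 -0.2452  0.1677] err [ 0.0018 -0.0017]
```

Emit:
{"name": "servo_tool", "arguments": {"moves": [{"dp":[0.008,0.008,0.03],"delta_rot":[-0.01,0.02,0],"fingers":0.35},{"dp":[0,0,0.03],"delta_rot":[0,0,0],"fingers":0.35},{"dp":[0,0,0.03],"delta_rot":[0,0,0],"fingers":0.35},{"dp":[0,0,0],"delta_rot":[0,0,0],"fingers":0.35},{"dp":[0,0,0],"delta_rot":[0,0,0],"fingers":0.35}]}}

```text
clock: 18.6
position: [0.6018, -0.2435, 0.2368]
ee_rot: [-0.001, -0.0, 1.0, 0.0]
contact_force: [-0.4, -0.3, -1.2]
width: 0.0437
gripper_force: 41.5
```

```bash
python3 - <<'E'
from m3 import *
s=st(); p=np.array(s["position"]); R=Rq(s["ee_rot"]); o=p+R@np.array([-.003,.001,.089]); print("collar bottom",o.round(4),"err",(o[:2]-[.6056,-.2435]).round(4))
E
```

```text
18.6 [ 0.6018 -0.2435  0.2368] [-2.3e-03  8.0e-04 -1.0e+00] F [-0.4 -0.3 -1.2] w 0.0437 41.5 q [-0.49  0.43  1.44 -0.    1.28 -2.06]
collar bottom [ 0.6046 -0.2424  0.1478] err [-0.001   0.0011]
```

Emit:
{"name": "servo_tool", "arguments": {"moves": [{"dp":[-0.004,-0.004,0.02],"delta_rot":[0,-0.02,0],"fingers":0.35},{"dp":[0,0,0.02],"delta_rot":[0,0,0],"fingers":0.35},{"dp":[0,0,0.02],"delta_rot":[0,0,0],"fingers":0.35},{"dp":[0,0,0.02],"delta_rot":[0,0,0],"fingers":0.35},{"dp":[0,0,0],"delta_rot":[0,0,0],"fingers":0.35}]}}

```text
clock: 19.1
position: [0.6022, -0.2443, 0.2202]
ee_rot: [-0.001, 0.0, 1.0, 0.001]
contact_force: [0.5, 1.3, -2.0]
width: 0.0439
gripper_force: 41.5
```

Emit:
{"name": "servo_tool", "arguments": {"moves": [{"dp":[0,0,0.01],"delta_rot":[0,0,0],"fingers":0.35},{"dp":[0,0,0.01],"delta_rot":[0,0,0],"fingers":0.35},{"dp":[0,0,0],"delta_rot":[0,0,0],"fingers":0.35}]}}

```text
clock: 19.4
position: [0.6025, -0.2444, 0.2168]
ee_rot: [-0.0, 0.0, 1.0, 0.0]
contact_force: [0.5, 0.4, -0.8]
width: 0.0434
gripper_force: 41.5
```

```bash
python3 - <<'E'
from m3 import *
s=st(); p=np.array(s["position"]); R=Rq(s["ee_rot"]); o=p+R@np.array([-.003,.001,.089]); print("collar bottom",o.round(4),"err",(o[:2]-[.6056,-.2435]).round(4))
E
```

```text
19.4 [ 0.6025 -0.2444  0.2168] [-2.e-04  8.e-04 -1.e+00] F [ 0.5  0.4 -0.8] w 0.0434 41.5 q [-0.49  0.44  1.47  0.    1.23 -2.06]
collar bottom [ 0.6055 -0.2433  0.1278] err [-0.0001  0.0002]
```

Well centred and free of contact, with about 9 mm left to go.

Emit:
{"name": "servo_tool", "arguments": {"moves": [{"dp":[0,0,0.01],"delta_rot":[0,0,0],"fingers":0.35},{"dp":[0,0,0.01],"delta_rot":[0,0,0],"fingers":0.35},{"dp":[0,0,0.01],"delta_rot":[0,0,0],"fingers":0.35},{"dp":[0,0,0],"delta_rot":[0,0,0],"fingers":0.35}]}}

```text
clock: 19.8
position: [0.6024, -0.2444, 0.2107]
ee_rot: [-0.0, 0.0, 1.0, 0.0]
contact_force: [0.5, -0.9, -0.3]
width: 0.0435
gripper_force: 41.5
```

Emit:
{"name": "servo_tool", "arguments": {"moves": [{"dp":[0,0,0.005],"delta_rot":[0,0,0],"fingers":0.35},{"dp":[0,0,0.005],"delta_rot":[0,0,0],"fingers":0.35},{"dp":[0,0,0],"delta_rot":[0,0,0],"fingers":0.35}]}}

```text
clock: 20.1
position: [0.6026, -0.2444, 0.2089]
ee_rot: [-0.0, 0.0, 1.0, 0.0]
contact_force: [0.2, 0.4, -1.7]
width: 0.0435
gripper_force: 41.5
```

Emit:
{"name": "servo_tool", "arguments": {"moves": [{"dp":[0,0,0.005],"delta_rot":[0,0,0],"fingers":0.35},{"dp":[0,0,0.005],"delta_rot":[0,0,0],"fingers":0.35},{"dp":[0,0,0],"delta_rot":[0,0,0],"fingers":0.35}]}}

```text
clock: 20.4
position: [0.6027, -0.2446, 0.2079]
ee_rot: [0.0, 0.0, 1.0, 0.0]
contact_force: [-0.9, 0.2, 3.7]
width: 0.0436
gripper_force: 41.8
```

Emit:
{"name": "servo_tool", "arguments": {"moves": [{"dp":[0,0,0.004],"delta_rot":[0,0,0],"fingers":0.35},{"dp":[0,0,0],"delta_rot":[0,0,0],"fingers":0.35},{"dp":[0,0,0],"delta_rot":[0,0,0],"fingers":0.35}]}}

```text
clock: 20.7
position: [0.6028, -0.2445, 0.2078]
ee_rot: [0.001, 0.0, 1.0, -0.0]
contact_force: [-1.6, 0.6, 7.1]
width: 0.0439
gripper_force: 42.1
```

Emit:
{"name": "servo_tool", "arguments": {"moves": [{"dp":[0,0,-0.004],"delta_rot":[0,0,0],"fingers":0.35},{"dp":[0,0,0],"delta_rot":[0,0,0],"fingers":0.6},{"dp":[0,0,0],"delta_rot":[0,0,0],"fingers":0.9},{"dp":[0,0,0],"delta_rot":[0,0,0],"fingers":0.9},{"dp":[0,0,0],"delta_rot":[0,0,0],"fingers":0.9}]}}

```text
clock: 21.2
position: [0.6026, -0.2445, 0.2067]
ee_rot: [-0.0, 0.0, 1.0, 0.0]
contact_force: [0.7, 0.7, -0.9]
width: 0.0769
gripper_force: 0.0
```

Emit:
{"name": "servo_tool", "arguments": {"moves": [{"dp":[0,0,-0.1],"delta_rot":[0,0,0],"fingers":0.9},{"dp":[0,0,-0.2],"delta_rot":[0,0,0],"fingers":0.9},{"dp":[0,0,-0.2],"delta_rot":[0,0,0],"fingers":0.9},{"dp":[0,0,-0.2],"delta_rot":[0,0,0],"fingers":0.9},{"dp":[0.1,0.15,0],"delta_rot":[0,0,0],"fingers":0.9}]}}

```text
clock: 21.7
position: [0.5866, -0.2184, 0.3532]
ee_rot: [0.007, 0.001, 1.0, -0.004]
contact_force: [1.1, 1.3, 0.1]
width: 0.0769
gripper_force: 0.0
```

Emit:
{"name": "servo_tool", "arguments": {"moves": [{"dp":[0.1,0.15,0],"delta_rot":[0,0,0],"fingers":0.9},{"dp":[0.1,0.15,0],"delta_rot":[0,0,0],"fingers":0.9},{"dp":[0,0,0],"delta_rot":[0,0,0],"fingers":0.9},{"dp":[0,0,0],"delta_rot":[0,0,0],"fingers":0.9},{"dp":[0,0,0],"delta_rot":[0,0,0],"fingers":0.9}]}}

```text
clock: 22.2
position: [0.5432, -0.1552, 0.3472]
ee_rot: [0.0, 0.0, 1.0, -0.0]
contact_force: [0.3, -0.1, -0.8]
width: 0.0768
gripper_force: 0.0
```

```bash
python3 - <<'E'
from seat import *
st()
for f in ["wrist","scene","side"]:
    im,dep,C=grab(f); save(f+"9",im); W=cloud(dep,C); print(f); tube(W,(.6056,-.2435),(.135,.168)); tube(W,(.6056,-.2435),(.03,.105)); topz(W,(.6056,-.2435),.0165,.021,(.165,.19)); topz(W,(.6056,-.2435),.0245,.031,(.115,.14))
E
```

```text
22.2 [ 0.5432 -0.1552  0.3472] [ 9.e-04 -1.e-04 -1.e+00] F [ 0.3 -0.1 -0.8] w 0.0768 0.0 q [-0.4   0.24  1.45  0.    1.45 -1.97]
wrist
tube (0.135, 0.168) [ 0.6063 -0.2433  0.017   0.0055] 928 0.0004
tube (0.03, 0.105) [ 6.062e-01 -2.443e-01  8.000e-04 -5.000e-04] 630 0.00018
ring top z 0.1761 317
ring top z 0.1263 664
scene
tube (0.135, 0.168) [ 0.6078 -0.2482 -0.0461  0.1841] 113 0.00321
tube (0.03, 0.105) [ 0.6072 -0.2457 -0.0086  0.0128] 105 0.00097
ring top z 0.1754 47
ring top z 0.1273 75
side
tube (0.135, 0.168) [ 0.6063 -0.2462 -0.0034 -0.0475] 268 0.00171
tube (0.03, 0.105) [ 6.073e-01 -2.459e-01 -2.900e-03 -5.000e-04] 305 0.00051
ring top z 0.1769 94
ring top z 0.1281 138
```

View pics/side9.png

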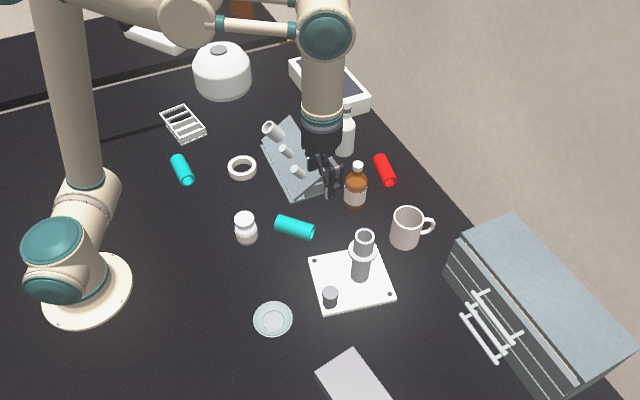

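The side view shows the sleeve and collar stacked on the column at (361,258), flange down. The spare is still on its pin at (272,130) and the bystanders have not moved. The ring heights match a seated collar (tops at 176 and 127 mm, against 178 and 128 nominal), so I'm handing in.

```bash
python3 -c "
from rig import manip
print(manip.sign_off())"
```

```text
the job is handed in; nothing more can be done
None
```

The job is handed in (22 s on the robot's clock; no verdict came back): the long sleeve sits on the base plate with the collar flange down on it, both were lowered to contact and let go, the spare is on its pin, and no bystander looks moved.

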